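Add the fresh stone blanks to the tote and tilt it to gather them in the carver's corner

ROBOT

A 6-joint arm with a two-finger parallel gripper is mounted at the origin on the work surface. World frame = base frame: x ahead of the robot, y to its left, z up, the work surface at z = 0. Lengths are in m, angles in rad, forces in N, time in s.
With the tool pointing down it reaches from about 0.25 to 0.775 m from the base axis. Payload 4 kg.
Tool frame: the origin (TCP) lies at the very end of the fingers, on their centre line; the grasp point (between the pads) lies 19 mm behind it; z points along the fingers, y is the line along which they close (so a half turn about z gives the same grasp; the last joint's range is limited). The gripper opens to 94 mm and grips with 3 to 60 N. Pads are 16 mm wide; open, the fingers measure 119 mm over their backs; the gripper's body (75 mm by 177 mm) begins 78 mm behind the grasp point.
Start: joints at [1.054, 0.087, 1.371, -0, 1.684, -0.103], TCP at [0.221, 0.504, 0.206] pointing down, gripper open.
Joint ranges: [-3.1, 3.1], [-0.76, 2.03], [0.27, 2.55], [-1.08, 4.22], [0.17, 2.65], [-2.57, 2.57]. Speed limits (rad/s): [2.79, 2.79, 3.14, 3.14, 3.14, 3.14].

INTERFACE

Orientations are given as [roll, pitch, yaw] about the fixed x, y, z axes, in that order (R = Rz(yaw) Ry(pitch) Rx(roll)).
In Python, from plant import * gives the robot as it stands.
- The arm moves only by the tool step_arm, never from a script. Its argument "moves" is text: rows parted by semicolons, each of 7 numbers parted by spaces: the opening in per cent of the stroke, from 0 (shut) to 100 (fully open), then the shift along the tool's x, y, z in m, then the turn, a rotation vector about the tool's x, y, z in units of 10 degrees (1.0 is 10 degrees). In form: grip tx ty tz rx ry rz; .... A call has 1 to 12 rows; each row shifts and turns the commanded pose from where the row before left it, along the tool's axes as they then stand; what a row does not reach is not made up. A row lasts 1/8 s, in which the tool goes at most 62.5 mm and 10.7 degrees, less where a joint would pass 70% of its speed; a pose out of reach is approached as far as the arm can. A call is refused whole if a number of a shift passes 0.0625 or a number of a turn 1, either way. A call with a gripper value outside its range is refused whole. The fingers move at their own pace and stop on an object; "force" is the grip in N (left out, the last holds). Time passes only in rows, so rows that do not move let the fingers close. It gives the time, the measured TCP pose, the force, the opening and the grip force at its end, in the units of the state.
- get_obs(): the state, without advancing time (a new reading comes with each control period).
- capture(name): name is "scene" or "top" or "wrist"; returns (picture, depth): 384x512x3 uint8, red, green, blue; 384x512 float32, m along the optical axis (not along the pixel's ray), 0 where there is no reading.
- camera_info(name): a dict with "mtx" (3x3 intrinsics, pixels), "view" (4x4, takes a point from world to camera coordinates); the wrist camera has in their place "mount" (4x4, takes a point from camera to tool coordinates, whose origin is the TCP and whose axes are the flange's). Camera axes: x right, y up, looking along -z (the intrinsics and any distortion apply to the point x, -y, -z); pixel columns grow to the right and rows downward; lengths in m; the calibration is good to about 2 mm. A picture is of the moment at which its call begins: read the wrist's pose just before it. camera_info takes no time and is no camera call.
- close_job(): hands the job in; it is judged then, once.
The state is a dict: "time": time; "q": joint angles; "qd": joint speeds; "joint_torque": joint torques, N m; "tcp_pos": TCP position; "eef_rot": TCP orientation; "ft_force": force on the tool from outside, world axes, zero at the start; "wrist_torque": the same for the moment, N m; "width": finger opening in m; "grasp_force": force on a finger pad.
Only numpy, scipy, OpenCV 4.12 (cv2) and the standard library are available. Lean on these libraries where they do the work, as an engineer would, in place of code of your own. Each camera call takes 0.05 s, during which the arm holds its last target. There are 200 camera calls.

TASK

Tip the three fresh stone blanks out of the wooden scoop tray into the blue tote that already holds two, then set the empty tray down upright on the bench and let go of it. Then take the tote by its rim and tilt it up until all five blanks have slid down into the corner nearest the carving board, where the carver picks from, and finish while still holding the tote tilted and still in the gripper, with nothing else but the bench helping to carry it. Leave the hammer, the stone figure and the brush where they are.

Things in the scene. Friction and masses are not known exactly. Their poses are not given: they have to be found in the camera images.
- tote: Blue plastic tote, loose, 0.35 kg: outside 220 (x) x 160 (y) x 80 mm high, walls and floor 4 mm. All round its top an outward rim, 14 mm high and 6 mm proud: with the wall 10 mm thick to grip (inner faces x +-106, y +-76, outer x +-116, y +-86). Origin: centre of the underside, z up, x away from the robot (yaw within 12 degrees). Left or right of the middle.
- corner_left (a point): Point on the tote's inner floor, in the corner on the robot's side and to the robot's left: tote frame (-106, +76, 4) mm.
- corner_right (a point): Point on the tote's inner floor, in the corner on the robot's side and to the robot's right: tote frame (-106, -76, 4) mm.
- tray: Plywood scoop tray, loose, 0.2 kg: floor 150 (x) x 110 (y) x 8 mm, side walls 9 mm thick, 40 mm high, open mouth at -x (robot side, yaw within 15 degrees). At its +x end a 45 mm high back wall and on it a darker upright grip board, 12 mm thick in x (middle x = +69), 60 mm wide in y, top 90 mm above the underside. Origin: centre of the underside, z up.
- board: Carving board, fixed: pale wood 120 (x) x 160 (y) x 18 mm with a stop fence and a grey half-carved block, up to 58 mm high. At the robot's left or right, nearer the robot than the tote: the tote corner nearest it is corner_left if the board is at the left (y > 0), else corner_right. Origin: centre of the underside.
- blank1: Stone blank, dark grey, 28 x 24 x 22 mm block, about 40 g, starts in the tray. Origin: centre of its underside as it first lies. Dusty soapstone slides on the tote's and the tray's floor at slopes of about 12 to 17 degrees.
- blank2: Stone blank, tan, 25 x 25 x 24 mm block, about 40 g, starts in the tray. Origin: centre of its underside as it first lies. Dusty soapstone slides on the tote's and the tray's floor at slopes of about 12 to 17 degrees.
- blank3: Stone blank, pale grey, 30 x 22 x 22 mm block, about 40 g, starts in the tray. Origin: centre of its underside as it first lies. Dusty soapstone slides on the tote's and the tray's floor at slopes of about 12 to 17 degrees.
- blank4: Stone blank, pale grey, 27 x 25 x 20 mm block, about 40 g, starts in the tote. Origin: centre of its underside as it first lies. Dusty soapstone slides on the tote's and the tray's floor at slopes of about 12 to 17 degrees.
- blank5: Stone blank, dark grey, 26 x 24 x 24 mm block, about 40 g, starts in the tote. Origin: centre of its underside as it first lies. Dusty soapstone slides on the tote's and the tray's floor at slopes of about 12 to 17 degrees.
- rack: Dark wooden chisel rack, fixed, 70 (x) x 160 (y) mm, 95 mm high with the chisel handles; on the opposite side from the carving board. Origin: centre of the underside.
- hammer: Club hammer lying on the bench outside the work, left or right, 48 mm high, 242 mm long along its x (pointing roughly away from the robot), head at its +x end. Origin: on the bench under the handle, 100 mm from the head's middle.
- figure: Small grey stone figure standing on the bench outside the work, on the other side from the hammer, 55 mm square foot, 107 mm tall. Origin: centre of the foot's underside.
- brush: Flat dusting brush with a wooden handle lying across the bench beyond the work, 200 mm long along its x, 42 mm wide, 20 mm high. Origin: on the bench under its middle.
There are look-alikes about, which are no part of the job. What is shaped like the board but pink is not meant.

How it is judged:
By the outcome, as a careful person would: the job done as asked, in the order asked, and still so for the second after the job is handed in, while the arm keeps its last pose, push and grip.
It also fails if it takes over 64 s, if anything falls off the work surface, if the arm or the gripper's body presses on something with over 40 N, if the wrist force passes 120 N, or if a joint passes its speed limit or range.

## Working session

There is one attempt and no reset: what is moved stays moved. The work goes in short steps, Python scripts to look and compute and a tool call to move; the robot and the scene stay as the last step left them, time stands still between calls to the robot, and variables do not carry over. Pictures are saved under pics/ and viewed, at most 10 in all, crops included, and the job is handed in when it is done.

Besides the shell and the picture viewer there is one more tool, called as name(argument=value, ...) on one line, values as JSON. step_arm: Moves the arm, as the interface text tells. Its arguments: {"type":"object","properties":{"moves":{"type":"string"},"force":{"type":"number"}},"required":["moves"]}

```bash
ls; mkdir -p pics
cat > h.py <<'E'
from plant import *
import numpy as np, cv2
from scipy.spatial.transform import Rotation as R
def ray(cam,uv):
    """world origin & directions for fixed cams"""
    i=camera_info(cam); K=np.array(i["mtx"]); V=np.array(i["view"]); C=np.linalg.inv(V)
    uv=np.atleast_2d(uv).astype(float); d=np.c_[(uv[:,0]-K[0,2])/K[0,0],-(uv[:,1]-K[1,2])/K[1,1],-np.ones(len(uv))]
    return C[:3,3], d@C[:3,:3].T
def plane(cam,uv,z):
    o,d=ray(cam,uv); return o+d*((z-o[2])/d[:,2])[:,None]
def cloud(cam,dep):
    v,u=np.mgrid[:384,:512]; o,d=ray(cam,np.c_[u.ravel(),v.ravel()])
    return (o+d*dep.reshape(-1,1)).reshape(384,512,3)
E
python3 - <<'E'
from h import *
for c in("top","scene"):
    p,d=capture(c); np.savez(f"{c}0.npz",p=p,d=d); cv2.imwrite(f"pics/{c}0.png",cv2.resize(p[:,:,::-1],(800,600)))
    i=camera_info(c); print(c,{k:(np.round(v,3).tolist() if k in("mtx","view") else v) for k,v in i.items()})
print(get_obs())
E
```

```text
pics
top {'mtx': [[405.549, 0.0, 254.728], [0.0, 405.549, 196.054], [0.0, 0.0, 1.0]], 'view': [[-0.0, -1.0, 0.018, -0.015], [0.984, 0.003, 0.176, -0.525], [-0.176, 0.018, 0.984, -1.303], [0.0, 0.0, 0.0, 1.0]]}
scene {'mtx': [[350.142, 0.0, 253.22], [0.0, 350.142, 193.897], [0.0, 0.0, 1.0]], 'view': [[0.74, 0.672, 0.006, -0.387], [-0.585, 0.64, 0.497, 0.268], [0.331, -0.371, 0.868, -1.276], [0.0, 0.0, 0.0, 1.0]]}
{'time': 0.1, 'q': array([ 1.05387770e+00,  8.78748718e-02,  1.37208141e+00, -3.20998511e-06,
        1.68358997e+00, -1.03139467e-01]), 'qd': array([-0.00156669, -0.00283201, -0.00319442, -0.00106218,  0.00290704,
        0.00049849]), 'joint_torque': array([ 3.79806253e-03, -3.41250980e+01, -3.03301406e+01,  7.21081230e-02,
        3.03708413e-02, -8.51996720e-05]), 'tcp_pos': array([0.22092368, 0.50314884, 0.20443563]), 'eef_rot': array([-3.13964911e+00, -1.97962511e-04,  2.72781294e+00]), 'ft_force': array([ 0.24139988, -0.13227775,  0.20431707]), 'wrist_torque': array([ 0.08855312,  0.00341623, -0.01392434]), 'grasp_force': 0.0, 'width': 0.09412743293218681}
```

View pics/top0.png

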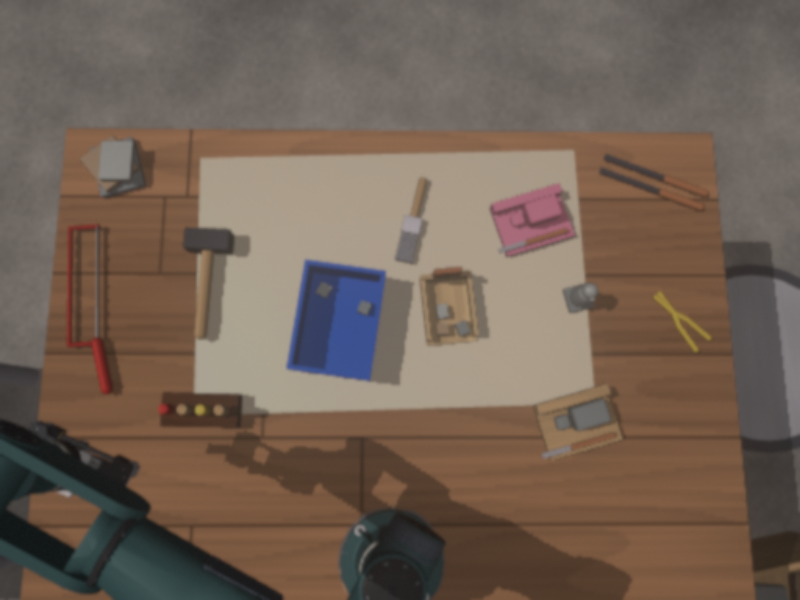

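View pics/scene0.png

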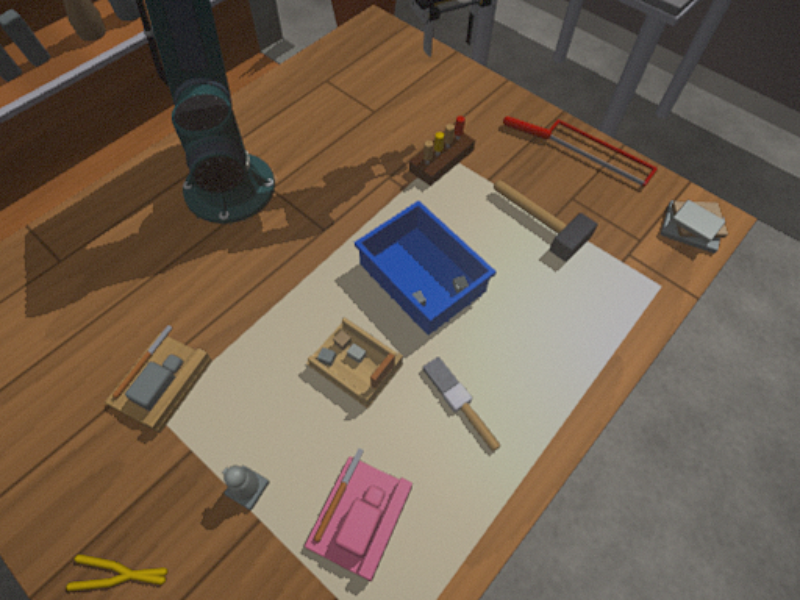

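Top view (800x600): tote centred at about (337,320), tray (448,305) with its grip board at (448,271). The real board is at (580,420), right side, so the target is corner_right. The hammer is at the left (208,270), figure (580,297), brush (412,220), rack (200,410). The scene view agrees.

Run:
```python
from h import *
def rect(P):
    r=cv2.minAreaRect((P[:,:2]*1000).astype(np.float32)); return np.round(r[0],1),np.round(r[1],1),round(r[2],1)
for c in("top","scene"):
    z=np.load(c+"0.npz"); p,d=z["p"],z["d"]; W=cloud(c,d); hsv=cv2.cvtColor(p,cv2.COLOR_RGB2HSV); H,S,V=cv2.split(hsv)
    ok=(d>0)
    bl=ok&(H>105)&(H<130)&(S>120)&(W[...,0]>.2)&(W[...,0]<.7)
    P=W[bl]; zz=P[:,2]; print(c,"blue z pct",np.round(np.percentile(zz,[2,10,50,90,98]),4))
    rim=P[(zz>.07)&(zz<.09)]; print(" rim",rect(rim),"med z",np.median(rim[:,2]))
    # tray area
    m=ok&(W[...,0]>.35)&(W[...,0]<.65)&(W[...,1]<.0)&(W[...,1]>-.22)&(W[...,2]>.02)&(W[...,2]<.11)&~bl
    n,l,st,ce=cv2.connectedComponentsWithStats(m.astype(np.uint8))
    for k in range(1,n):
        if st[k,4]>40:
            Q=W[l==k]; print(" comp",st[k],rect(Q),np.round(np.percentile(Q[:,2],[50,98]),3))
            T=Q[Q[:,2]>.075]; 
            if len(T)>5: print("   grip",len(T),rect(T),T.mean(0).round(4),"zmax",np.percentile(T[:,2],[50,95]).round(4))
            T=Q[(Q[:,2]>.03)&(Q[:,2]<.05)]; print("   walls",rect(T))
    # colour of grip board
    g=ok&(W[...,2]>.075)&(W[...,2]<.1)&m; print(" gripcol",hsv[g].mean(0) if g.any() else None)
```

```text
top blue z pct [-0.0005  0.0019  0.0063  0.0815  0.0852]
 rim (array([492.1, 113. ]), array([165.7, 225.5]), 82.0) med z 0.08115374839567424
 comp [269 171  37  48 467] (array([ 529.5, -122.2]), array([143.8, 110.8]), 5.7) [0.042 0.094]
   grip 83 (array([ 593.1, -115.7]), array([12.9, 59.3]), 5.1) [ 0.5919 -0.1146  0.0892] zmax [0.0899 0.0955]
   walls (array([ 529.5, -122.2]), array([143.8, 110.8]), 5.7)
 comp [279 195   8  10  63] (array([ 517.7, -108.6]), array([29.8, 22.1]), 7.9) [0.031 0.036]
   walls (array([ 517.2, -107.9]), array([28.8, 21. ]), 6.7)
 comp [291 205  10  11  63] (array([ 480.8, -151.8]), array([28.4, 23.7]), 23.0) [0.031 0.036]
   walls (array([ 480.7, -152.1]), array([28.6, 23.1]), 25.6)
 comp [279 207   8   8  64] (array([ 478.4, -107.7]), array([24.2, 24.2]), 0.4) [0.032 0.04 ]
   walls (array([ 478.4, -107.6]), array([23.7, 24.4]), 89.2)
 gripcol [ 11.38554217 100.87951807 116.08433735]
scene blue z pct [0.0031 0.0047 0.0083 0.0823 0.0843]
 rim (array([493.1, 114. ]), array([171.6, 232.3]), 82.0) med z 0.08149371413721429
 comp [197 203  61  56 821] (array([ 530.3, -121.7]), array([143. , 111.1]), 5.8) [0.041 0.093]
   grip 119 (array([ 595.2, -115.7]), array([11.8, 59.9]), 4.9) [ 0.5966 -0.1175  0.089 ] zmax [0.0912 0.0937]
   walls (array([ 530.6, -121.5]), array([142.4, 111. ]), 5.5)
 comp [213 211  12  12  83] (array([ 479.9, -107.7]), array([25.4, 25.1]), 89.9) [0.034 0.038]
   walls (array([ 479.9, -107.7]), array([25.4, 25.1]), 89.9)
 comp [222 219  13  12  88] (array([ 519.3, -108. ]), array([30.7, 22.3]), 9.7) [0.031 0.036]
   walls (array([ 519. , -108.1]), array([30.3, 22. ]), 10.6)
 gripcol [ 13.08403361 128.70588235 117.7394958 ]
```

```bash
cat >> h.py <<'E'
def down(yaw): return R.from_euler("z",yaw,degrees=True)*R.from_euler("x",180,degrees=True)
def rows(grip,path,n,start=None):
    """path: list of (pos,Rot); n rows per leg; prints rounded rows, tracking the rounding"""
    if start is None:
        o=get_obs(); start=(o["tcp_pos"],R.from_euler("xyz",o["eef_rot"]))
    p,r=np.array(start[0],float),start[1]
    out=[]
    for (tp,tr),k in zip(path,n):
        for i in range(k):
            f=1/(k-i); t=r.inv().apply((np.array(tp)-p)*f).round(4)
            w=((r.inv()*tr).as_rotvec(degrees=True)*f/10).round(2)
            out.append(f"{grip} "+" ".join(f"{x:g}" for x in np.r_[t,w]+0))
            p=p+r.apply(t); r=r*R.from_rotvec(w*10,degrees=True)
    for a in range(0,len(out),12): print("; ".join(out[a:a+12]),"\n")
    return p,r
E
python3 - <<'E'
from h import *
rows(60,[((.594,-.116,.16),down(95.3))],[14])
E
```

```text
60 -0.0422 -0.0298 0.0032 0 0 0.44; 60 -0.0443 -0.0264 0.0032 0 0 0.44; 60 -0.0462 -0.023 0.0032 0 0 0.43; 60 -0.0478 -0.0194 0.0032 0 0 0.44; 60 -0.0492 -0.0157 0.0032 0 0 0.43; 60 -0.0502 -0.012 0.0032 0 0 0.44; 60 -0.051 -0.0081 0.0032 0 0 0.43; 60 -0.0515 -0.0042 0.0032 0 0 0.44; 60 -0.0516 -0.0003 0.0033 0 0 0.43; 60 -0.0515 0.0036 0.0032 0 0 0.44; 60 -0.0511 0.0075 0.0033 0 0 0.43; 60 -0.0504 0.0114 0.0032 0 0 0.44 

60 -0.0494 0.0152 0.0033 0 0 0.43; 60 -0.0481 0.0188 0.0032 -0.01 0.01 0.44
```

step_arm(moves="60 -0.042 -0.030 0.003 0 0 0.44; 60 -0.044 -0.026 0.003 0 0 0.44; 60 -0.046 -0.023 0.003 0 0 0.43; 60 -0.048 -0.019 0.003 0 0 0.44; 60 -0.049 -0.016 0.003 0 0 0.43; 60 -0.050 -0.012 0.003 0 0 0.44; 60 -0.051 -0.008 0.003 0 0 0.43; 60 -0.052 -0.004 0.003 0 0 0.44; 60 -0.052 0 0.003 0 0 0.43; 60 -0.051 0.004 0.003 0 0 0.44; 60 -0.051 0.008 0.003 0 0 0.43; 60 -0.050 0.011 0.003 0 0 0.44")

```text
time: 1.6
tcp_pos: [0.5418, -0.027, 0.1688]
eef_rot: [-3.141, -0.001, 1.812]
ft_force: [0.8, 0.1, -0.5]
width: 0.0562
grasp_force: 0.0
```

step_arm(moves="60 -0.049 0.015 0.003 0 0 0.43; 60 -0.048 0.019 0.003 0 0 0.44; 60 0 0 0 0 0 0; 60 0 0 0 0 0 0")

```text
time: 2.1
tcp_pos: [0.5941, -0.1131, 0.1627]
eef_rot: [-3.14, -0.001, 1.663]
ft_force: [0.1, 1.0, -0.1]
width: 0.0564
grasp_force: 0.0
```

Run:
```python
from h import *
o=get_obs(); print(o["time"],o["q"],o["ft_force"])
i=camera_info("wrist"); print({k:np.round(v,3).tolist() if not isinstance(v,str) else v for k,v in i.items()})
p,d=capture("wrist"); W=R.from_euler("xyz",o["eef_rot"])
K=np.array(i["mtx"]); M=np.array(i["mount"]); v,u=np.mgrid[:384,:512]
c=np.c_[(u.ravel()-K[0,2])/K[0,0],-(v.ravel()-K[1,2])/K[1,1],-np.ones(u.size)]*d.reshape(-1,1)
P=(W.apply(c@M[:3,:3].T+M[:3,3])+o["tcp_pos"]); m=(d.ravel()>0)&(abs(P[:,0]-.594)<.06)&(abs(P[:,1]+.116)<.06)&(P[:,2]>.075)&(P[:,2]<.105)
T=P[m]; print(m.sum()); 
if m.sum()>5: r=cv2.minAreaRect((T[:,:2]*1000).astype(np.float32)); print(r,np.percentile(T[:,2],[50,95]))
rows(60,[((.594,-.116,.051),down(95.3))],[6])
```

```text
2.1 [-2.82214439e-01  2.21845826e-01  1.30221257e+00  6.87177768e-04
  1.61942515e+00 -3.74780299e-01] [ 0.14036165  1.02342961 -0.08160955]
{'mtx': [[264.62, 0.0, 257.434], [0.0, 264.62, 188.71], [0.0, 0.0, 1.0]], 'mount': [[0.0, 0.958, 0.287, 0.084], [1.0, -0.0, 0.0, 0.001], [0.0, 0.287, -0.958, -0.178], [0.0, 0.0, 0.0, 1.0]]}
652
((594.8228759765625, -114.79766845703125), (11.176671981811523, 59.13274383544922), 5.468486785888672) [0.08862286 0.08984184]
60 -0.0006 -0.0001 0.0187 0 0 0; 60 -0.0006 -0.0001 0.0187 0 0 0; 60 -0.0006 0 0.0187 0 0 0; 60 -0.0006 -0.0001 0.0187 0 0 0; 60 -0.0005 0 0.0187 0 0 0; 60 -0.0006 -0.0001 0.0188 0 0 0.01
```

The wrist view agrees with the other two, with the board top at 0.089. Descend and grip.

step_arm(moves="60 0 0 0.019 0 0 0; 60 0 0 0.019 0 0 0; 60 0 0 0.019 0 0 0; 60 0 0 0.019 0 0 0; 60 0 0 0.019 0 0 0; 60 0 0 0.016 0 0 0; 60 0 0 0 0 0 0; 0 0 0 0 0 0 0; 0 0 0 0 0 0 0; 0 0 0 0 0 0 0; 0 0 0 0 0 0 0; 0 0 0 0 0 0 0", force=45)

```text
time: 3.65
tcp_pos: [0.5947, -0.1137, 0.0527]
eef_rot: [3.141, 0.0, 1.663]
ft_force: [-0.2, -0.6, 2.3]
width: 0.0117
grasp_force: 45.0
```

```bash
cat >> h.py <<'E'
TC=np.array([.4925,.1135,0]); TY=-8.
def tot(v): return TC+R.from_euler("z",TY,degrees=True).apply(v)
def tip(mouth,th,yaw=TY):
    """tool pose for the tray's mouth edge at mouth (world), tipped th deg"""
    Q=R.from_euler("z",yaw,degrees=True)*R.from_euler("y",-th,degrees=True)
    return np.array(mouth)+Q.apply([.144,0,.0527]), Q*down(90)
E
python3 - <<'E'
from h import *
o=get_obs(); p=o["tcp_pos"]
Q=R.from_euler("z",5.3,degrees=True)*R.from_euler("y",6,degrees=True)
a=(p+[0,0,.15],Q*down(90))
m=tot([-.015,0,.16]); b=tip(m,-6)
s=rows(0,[a,b],[12,12])
s=rows(0,[tip(tot([-.015,0,.085]),20), tip(tot([-.015,0,.065]),50)],[8,10],s)
E
```

```text
0 0 0 -0.0125 0.05 0 0; 0 0 -0.0001 -0.0125 0.05 0 0; 0 0 -0.0002 -0.0125 0.05 0 0; 0 0 -0.0003 -0.0125 0.05 0 0; 0 0 -0.0004 -0.0125 0.05 0 0; 0 0 -0.0006 -0.0125 0.05 0 0; 0 0 -0.0007 -0.0125 0.05 0 0; 0 0 -0.0008 -0.0125 0.05 0 0; 0 0 -0.0008 -0.0125 0.05 0 0; 0 0 -0.001 -0.0124 0.05 0 0; 0 0 -0.0011 -0.0124 0.05 0 0; 0 0 -0.0011 -0.0125 0.05 0 0 

0 0.0171 0.0041 0 0 0.01 0.11; 0 0.0171 0.0038 0 0 0.01 0.11; 0 0.0172 0.0035 0.0001 0 0.01 0.11; 0 0.0173 0.0031 0.0001 0 0.01 0.11; 0 0.0173 0.0028 0.0001 0 0.01 0.11; 0 0.0174 0.0025 0.0002 0 0.01 0.11; 0 0.0174 0.0021 0.0002 0 0.01 0.11; 0 0.0175 0.0018 0.0002 0 0.01 0.11; 0 0.0175 0.0015 0.0003 0 0.01 0.11; 0 0.0175 0.0012 0.0003 0 0.02 0.11; 0 0.0176 0.0008 0.0003 0 0.01 0.11; 0 0.0175 0.0004 0.0004 0 0.02 0.11 

0 0 -0.0037 0.0021 -0.32 0 0; 0 0 -0.0038 0.0019 -0.33 0 0; 0 0 -0.0039 0.0017 -0.32 0 0; 0 0 -0.004 0.0014 -0.33 0 0; 0 0 -0.0041 0.0012 -0.32 0 0; 0 0 -0.0042 0.001 -0.33 0 0; 0 0 -0.0043 0.0007 -0.32 0 0; 0 0.0001 -0.0042 0.0005 -0.33 0 0; 0 0 -0.0052 -0.0046 -0.3 0 0; 0 0 -0.005 -0.0049 -0.3 0 0; 0 0 -0.0047 -0.0051 -0.3 0 0; 0 0 -0.0045 -0.0054 -0.3 0 0 

0 0 -0.0042 -0.0056 -0.3 0 0; 0 0 -0.0039 -0.0058 -0.3 0 0; 0 0 -0.0036 -0.006 -0.3 0 0; 0 0 -0.0032 -0.0062 -0.3 0 0; 0 0 -0.0029 -0.0064 -0.3 0 0; 0 0 -0.0026 -0.0065 -0.3 0 0
```

step_arm(moves="0 0 0 -0.0125 0.05 0 0; 0 0 0 -0.0125 0.05 0 0; 0 0 0 -0.0125 0.05 0 0; 0 0 0 -0.0125 0.05 0 0; 0 0 0 -0.0125 0.05 0 0; 0 0 -0.001 -0.0125 0.05 0 0; 0 0 -0.001 -0.0125 0.05 0 0; 0 0 -0.001 -0.0125 0.05 0 0; 0 0 -0.001 -0.0125 0.05 0 0; 0 0 -0.001 -0.0125 0.05 0 0; 0 0 -0.001 -0.0125 0.05 0 0; 0 0 -0.001 -0.0125 0.05 0 0")

```text
time: 5.15
tcp_pos: [0.5949, -0.1135, 0.2036]
eef_rot: [-3.036, -0.0, 1.663]
ft_force: [-0.4, 0.1, -4.1]
width: 0.0119
grasp_force: 45.0
```

step_arm(moves="0 0.010 0.002 0 0 0.01 0.11; 0 0.018 0.004 0 0 0.01 0.11; 0 0.019 0.004 0 0 0.01 0.11; 0 0.019 0.003 0 0 0.01 0.11; 0 0.019 0.003 0 0 0.01 0.11; 0 0.019 0.003 0 0 0.01 0.11; 0 0.019 0.002 0 0 0.01 0.11; 0 0.019 0.002 0 0 0.01 0.11; 0 0.019 0.001 0 0 0.01 0.11; 0 0.018 0.001 0 0 0.01 0.11; 0 0.018 0.001 0 0 0.01 0.11; 0 0.010 0.001 0 0 0.01 0.11")

```text
time: 6.65
tcp_pos: [0.6241, 0.0948, 0.1989]
eef_rot: [-3.036, 0.003, 1.432]
ft_force: [-0.4, -1.0, -3.6]
width: 0.0115
grasp_force: 45.0
```

Run:
```python
from h import *
o=get_obs(); print(o["tcp_pos"],np.degrees(o["eef_rot"]),o["ft_force"],o["width"],o["q"].round(2)); print(tip(tot([-.015,0,.16]),-6)[0])
for c in("top",):
    p,d=capture(c); cv2.imwrite(f"pics/{c}1.png",cv2.resize(p[100:300,140:360,::-1],(660,600)))
rows(0,[tip(tot([-.015,0,.085]),20), tip(tot([-.015,0,.065]),50)],[8,10])
```

```text
[0.62405077 0.09477903 0.19887668] [-173.94769818    0.19360091   82.03718065] [-0.42301604 -1.03607395 -3.60696922] 0.011525528673799097 [0.05 0.35 1.07 0.02 1.82 0.19]
[0.62491845 0.0948898  0.19735921]
0 -0.0001 -0.0036 0.0023 -0.33 0 0; 0 -0.0001 -0.0037 0.0021 -0.32 0 0; 0 -0.0001 -0.0039 0.0019 -0.33 0 0; 0 -0.0001 -0.004 0.0016 -0.32 0 0; 0 -0.0001 -0.004 0.0014 -0.33 0 0; 0 0 -0.0041 0.0012 -0.32 0 0; 0 -0.0001 -0.0042 0.0009 -0.33 0.01 0; 0 -0.0001 -0.0042 0.0007 -0.32 0 0.01; 0 0 -0.0053 -0.0046 -0.3 0 0; 0 0 -0.005 -0.0049 -0.3 0 0; 0 0 -0.0047 -0.0051 -0.3 0 0; 0 0 -0.0045 -0.0054 -0.3 0 0 

0 0 -0.0042 -0.0056 -0.3 0 0; 0 0 -0.0039 -0.0058 -0.3 0 0; 0 0 -0.0035 -0.006 -0.3 0 0; 0 0 -0.0032 -0.0062 -0.3 0 0; 0 0 -0.0029 -0.0063 -0.3 0 0; 0 0 -0.0026 -0.0065 -0.3 0 0
```

View pics/top1.png

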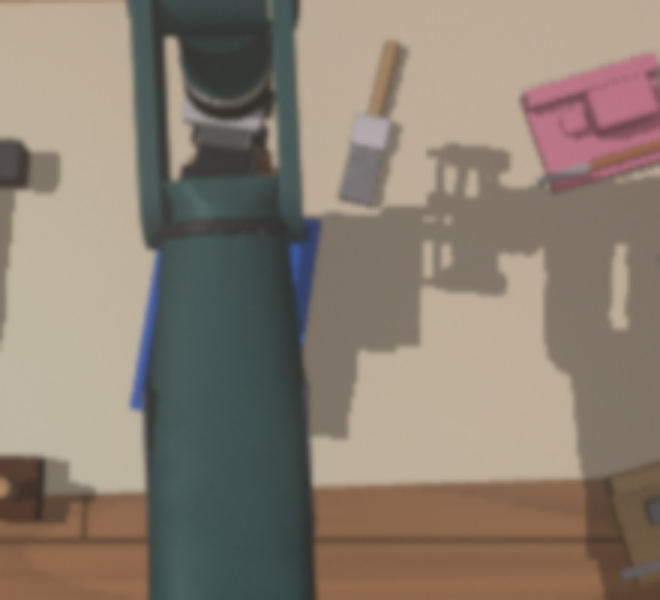

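The arm hides the tray in this crop, with the tote's blue edges showing at (150,330) and (310,270). The pose matches the plan, so tip.

step_arm(moves="0 0 -0.0036 0.0023 -0.33 0 0; 0 0 -0.0037 0.0021 -0.32 0 0; 0 0 -0.0039 0.0019 -0.33 0 0; 0 0 -0.004 0.0016 -0.32 0 0; 0 0 -0.004 0.0014 -0.33 0 0; 0 0 -0.0041 0.0012 -0.32 0 0; 0 0 -0.0042 0.001 -0.33 0 0; 0 0 -0.0042 0.0007 -0.32 0 0; 0 0 -0.0053 -0.0046 -0.3 0 0; 0 0 -0.005 -0.0049 -0.3 0 0; 0 0 -0.0047 -0.0051 -0.3 0 0; 0 0 -0.0045 -0.0054 -0.3 0 0")

```text
time: 8.2
tcp_pos: [0.5671, 0.1007, 0.1943]
eef_rot: [2.583, 0.003, 1.431]
ft_force: [-0.2, -0.1, -1.7]
width: 0.0119
grasp_force: 45.0
```

step_arm(moves="0 0 -0.0042 -0.0056 -0.3 0 0; 0 0 -0.0039 -0.0058 -0.3 0 0; 0 0 -0.0036 -0.006 -0.3 0 0; 0 0 -0.0032 -0.0062 -0.3 0 0; 0 0 -0.0029 -0.0063 -0.3 0 0; 0 0 -0.0026 -0.0065 -0.3 0 0; 0 0 0 0 0 0 0; 0 0 0 0 0 0 0; 0 0 0 0 0 0 0")

```text
time: 9.32
tcp_pos: [0.53, 0.1064, 0.2101]
eef_rot: [2.269, 0.003, 1.431]
ft_force: [0.2, 0.9, -2.2]
width: 0.0116
grasp_force: 45.0
```

Run:
```python
from h import *
o=get_obs(); print(o["tcp_pos"],np.degrees(o["eef_rot"]),o["ft_force"],o["width"],o["q"].round(2)); print(tip(tot([-.015,0,.065]),50)[0])
a=capture("scene")[0]; b=capture("wrist")[0]
cv2.imwrite("pics/c2.png",np.hstack([cv2.resize(a[110:290,170:350,::-1],(400,400)),cv2.resize(b[:,:,::-1],(400,400))]))
```

```text
[0.52996304 0.10643618 0.21014409] [129.980912     0.16424359  81.98963642] [ 0.1761272   0.87920303 -2.24112348] 0.011600365432366377 [ 0.31 -0.46  2.07 -0.5   0.78  0.67]
[0.52932893 0.10832403 0.20918531]
```

View pics/c2.png

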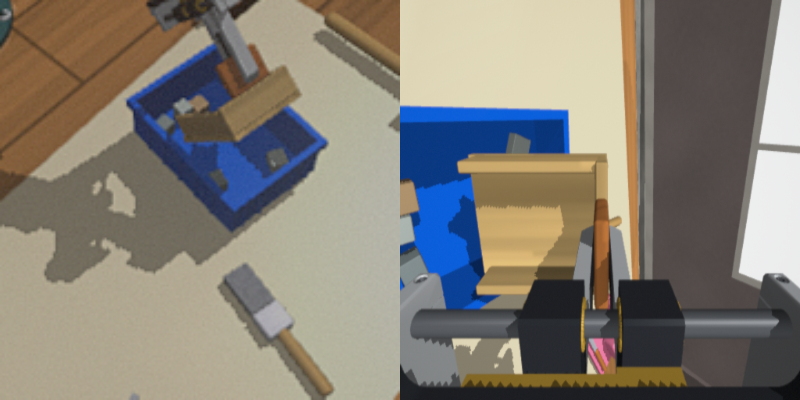

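The scene crop shows the three blanks in the tote's near end (170,115), with the other two at (218,178) and (277,158). The wrist view shows the tray empty. Now take the tray back.

Run:
```python
from h import *
s=rows(0,[tip(tot([-.015,0,.14]),0)],[12])
s=rows(0,[((.5947,-.1137,.16),down(95.3))],[10],s)
```

```text
0 0.0002 0.0038 0.0067 0.42 0 0; 0 0.0001 0.0043 0.0064 0.42 0 0; 0 0.0002 0.0047 0.0061 0.42 0 0; 0 0.0001 0.0051 0.0058 0.42 0 0; 0 0.0002 0.0056 0.0054 0.42 0 0; 0 0.0001 0.0059 0.0049 0.41 0 0; 0 0.0002 0.0063 0.0045 0.42 0 0; 0 0.0001 0.0066 0.004 0.41 0 0; 0 0.0002 0.0068 0.0035 0.42 0 0; 0 0.0001 0.0071 0.003 0.41 0.01 0; 0 0.0002 0.0073 0.0025 0.42 0 0; 0 0.0001 0.0075 0.0021 0.41 0.01 0 

0 -0.0211 0.0004 0.0033 0 0 -0.13; 0 -0.0211 -0.0001 0.0033 0 0 -0.13; 0 -0.0211 -0.0006 0.0032 0 0 -0.13; 0 -0.021 -0.0011 0.0033 0 0 -0.13; 0 -0.021 -0.0015 0.0032 0 0 -0.13; 0 -0.021 -0.002 0.0033 0 0 -0.14; 0 -0.0209 -0.0025 0.0032 0 0 -0.13; 0 -0.0209 -0.003 0.0033 0 0 -0.14; 0 -0.0208 -0.0035 0.0032 0 0 -0.13; 0 -0.0207 -0.004 0.0033 0 0 -0.14
```

step_arm(moves="0 0 0.0038 0.0067 0.42 0 0; 0 0 0.0043 0.0064 0.42 0 0; 0 0 0.0047 0.0061 0.42 0 0; 0 0 0.0051 0.0058 0.42 0 0; 0 0 0.0056 0.0054 0.42 0 0; 0 0 0.006 0.0049 0.41 0 0; 0 0 0.0063 0.0045 0.42 0 0; 0 0 0.0066 0.004 0.41 0 0; 0 0 0.0068 0.0035 0.42 0 0; 0 0 0.007 0.003 0.41 0 0; 0 0 0.0073 0.0025 0.42 0 0; 0 0 0.0075 0.002 0.41 0 0")

```text
time: 10.92
tcp_pos: [0.6212, 0.0936, 0.1926]
eef_rot: [3.141, 0.003, 1.432]
ft_force: [0.9, -1.0, -1.1]
width: 0.0117
grasp_force: 45.0
```

step_arm(moves="0 -0.021 0 0.003 0 0 -0.13; 0 -0.021 0 0.003 0 0 -0.13; 0 -0.021 0 0.003 0 0 -0.13; 0 -0.021 -0.001 0.003 0 0 -0.13; 0 -0.021 -0.002 0.003 0 0 -0.13; 0 -0.021 -0.002 0.003 0 0 -0.14; 0 -0.021 -0.002 0.003 0 0 -0.13; 0 -0.021 -0.003 0.003 0 0 -0.14; 0 -0.021 -0.004 0.003 0 0 -0.13; 0 -0.021 -0.004 0.003 0 0 -0.14; 0 0 0 0 0 0 0")

```text
time: 12.3
tcp_pos: [0.5946, -0.1175, 0.1627]
eef_rot: [-3.142, 0.004, 1.661]
ft_force: [0.5, 0.1, -2.7]
width: 0.0115
grasp_force: 45.0
```

Run:
```python
from h import *
o=get_obs(); print(o["tcp_pos"],np.degrees(o["eef_rot"]),o["ft_force"])
rows(0,[((.5947,-.1137,.0535),down(95.3))],[9])
```

```text
[ 0.59456929 -0.11747316  0.16273539] [-179.99487484    0.2109623    95.17560443] [ 0.49396479  0.12633251 -2.66272379]
0 0.0005 0.0001 0.0121 0 0 0; 0 0.0005 0 0.0121 0 0 0; 0 0.0004 0.0001 0.0121 0 0 0; 0 0.0005 0 0.0122 0 0 0; 0 0.0004 0.0001 0.0121 0 0 0; 0 0.0005 0 0.0122 0 0.01 0; 0 0.0004 0.0001 0.0121 0 0 0; 0 0.0004 0 0.0122 0 0.01 -0.01; 0 0.0005 0.0001 0.0121 0 0 0
```

step_arm(moves="0 0 0 0.013 0 0 0; 0 0 0 0.013 0 0 0; 0 0 0 0.013 0 0 0; 0 0 0 0.013 0 0 0; 0 0 0 0.013 0 0 0; 0 0 0 0.013 0 0 0; 0 0 0 0.013 0 0 0; 0 0 0 0.012 0 0 0; 0 0 0 0.005 0 0 0; 0 0 0 0.001 0 0 0; 0 0 0 0 0 0 0; 0 0 0 0 0 0 0")

```text
time: 13.8
tcp_pos: [0.5945, -0.1162, 0.0549]
eef_rot: [3.141, 0.004, 1.664]
ft_force: [-0.1, -0.3, -2.1]
width: 0.0115
grasp_force: 45.0
```

step_arm(moves="0 0 0 0.001 0 0 0; 0 0 0 0.0015 0 0 0; 0 0 0 0 0 0 0; 0 0 0 0 0 0 0")

```text
time: 14.3
tcp_pos: [0.5944, -0.1163, 0.0528]
eef_rot: [3.141, 0.004, 1.664]
ft_force: [-1.2, -0.5, 4.6]
width: 0.0117
grasp_force: 45.0
```

Down. Release and rise, opening only partly so nothing is knocked.

step_arm(moves="60 0 0 0 0 0 0; 60 0 0 0 0 0 0; 60 0 0 0 0 0 0; 60 0 0 0 0 0 0; 60 0 0 -0.015 0 0 0; 60 0 0 -0.02 0 0 0; 60 0 0 -0.025 0 0 0; 60 0 0 -0.025 0 0 0; 60 0 0 -0.025 0 0 0; 60 0 0 -0.025 0 0 0")

```text
time: 15.55
tcp_pos: [0.5943, -0.1157, 0.189]
eef_rot: [3.14, 0.004, 1.664]
ft_force: [-0.5, -0.3, 0.4]
width: 0.0563
grasp_force: 0.0
```

Run:
```python
from h import *
print(get_obs()["tcp_pos"])
ps=[]
for c in("top","scene"):
    p,d=capture(c); W=cloud(c,d); H,S,V=cv2.split(cv2.cvtColor(p,cv2.COLOR_RGB2HSV)); ps.append(p)
    bl=(d>0)&(H>105)&(H<130)&(S>120)&(W[...,0]>.2)&(W[...,0]<.7); P=W[bl]
    r=cv2.minAreaRect((P[(P[:,2]>.07)&(P[:,2]<.09)][:,:2]*1000).astype(np.float32)); print(c,r)
    T=R.from_euler("z",8,degrees=True).apply((W-TC).reshape(-1,3)).reshape(W.shape)
    m=(d>0)&(abs(T[...,0])<.104)&(abs(T[...,1])<.074)&(T[...,2]>.015)&(T[...,2]<.06)&~((H>105)&(H<130)&(S>120))
    n,l,st,ce=cv2.connectedComponentsWithStats(m.astype(np.uint8))
    print([(st[k,4],T[l==k].mean(0).round(3).tolist()) for k in range(1,n) if st[k,4]>15])
    t=(d>0)&(abs(W[...,0]-.53)<.1)&(abs(W[...,1]+.12)<.08)&(W[...,2]>.075)&(W[...,2]<.1)&(V<190)
    if t.sum()>5: print(cv2.minAreaRect((W[t][:,:2]*1000).astype(np.float32)))
cv2.imwrite("pics/c3.png",np.hstack([cv2.resize(ps[1][110:290,150:330,::-1],(400,400)),cv2.resize(ps[0][140:290,160:310,::-1],(400,400))]))
```

```text
[ 0.59434628 -0.11573661  0.18901816]
top ((492.01385498046875, 112.81754302978516), (166.211669921875, 225.4144744873047), 81.90789031982422)
[(np.int32(64), [0.066, 0.044, 0.025]), (np.int32(58), [0.039, -0.049, 0.028]), (np.int32(105), [-0.08, 0.004, 0.031]), (np.int32(50), [-0.08, -0.048, 0.032])]
((590.5723876953125, -99.33172607421875), (11.57473373413086, 19.98478889465332), 9.747024536132812)
scene ((504.1019287109375, 114.0992202758789), (166.83924865722656, 210.31842041015625), 81.87835693359375)
[(np.int32(69), [0.069, 0.044, 0.024]), (np.int32(40), [0.043, -0.044, 0.03])]
((594.6268920898438, -118.80205535888672), (12.45149040222168, 57.93232345581055), 5.90310001373291)
```

View pics/c3.png

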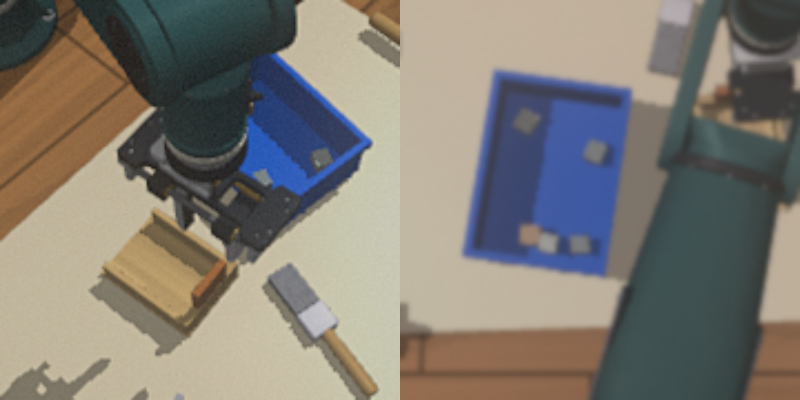

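The scene crop shows the tray empty and upright at (175,270). The top crop shows all five blanks inside the tote: three along the near wall at (530,235), (548,242) and (580,245), two at (527,122) and (597,152). Next, the far rim near its left end.

Run:
```python
from h import *
print(tot([.111,.05,.054]))
s=rows(60,[(tot([.111,.05,.15]),down(82))],[8])
```

```text
[0.60937841 0.14756519 0.054     ]
60 0.0327 0.0047 0.0051 0.01 0 0.17; 60 0.0328 0.0037 0.0051 0.01 0 0.17; 60 0.0329 0.0027 0.005 0.01 0.01 0.17; 60 0.033 0.0018 0.0051 0 0 0.16; 60 0.033 0.0009 0.0051 0.01 0.01 0.17; 60 0.0331 -0.0001 0.0052 0 0 0.16; 60 0.033 -0.0011 0.0052 0 0.01 0.17; 60 0.033 -0.002 0.0052 0.01 0 0.16
```

step_arm(moves="60 0.033 0.005 0.005 0 0 0.17; 60 0.033 0.004 0.005 0 0 0.17; 60 0.033 0.003 0.005 0 0 0.17; 60 0.033 0.002 0.005 0 0 0.16; 60 0.033 0.001 0.005 0 0.02 0.17; 60 0.033 0 0.005 0 0 0.16; 60 0.033 -0.001 0.005 0 0 0.17; 60 0.033 -0.002 0.005 0 0 0.16; 60 0 0 0 0 0 0; 60 0 0 0 0 0 0")

```text
time: 16.9
tcp_pos: [0.6084, 0.1481, 0.1459]
eef_rot: [-3.141, 0.001, 1.432]
ft_force: [-1.1, -0.5, 0.8]
width: 0.056
grasp_force: 0.0
```

Run:
```python
from h import *
o=get_obs(); print(o["tcp_pos"],np.degrees(o["eef_rot"]))
i=camera_info("wrist"); p,d=capture("wrist"); W=R.from_euler("xyz",o["eef_rot"])
K=np.array(i["mtx"]); M=np.array(i["mount"]); v,u=np.mgrid[:384,:512]
c=np.c_[(u.ravel()-K[0,2])/K[0,0],-(v.ravel()-K[1,2])/K[1,1],-np.ones(u.size)]*d.reshape(-1,1)
P=(W.apply(c@M[:3,:3].T+M[:3,3])+o["tcp_pos"]); T=R.from_euler("z",8,degrees=True).apply(P-TC)
for ya,yb in((-.08,-.02),(-.02,.03),(.03,.07)):
    m=(d.ravel()>0)&(T[:,0]>.08)&(T[:,0]<.13)&(T[:,1]>ya)&(T[:,1]<yb)&(T[:,2]>.074)&(T[:,2]<.09)
    print(m.sum(),np.percentile(T[m],[3,50,97],axis=0).round(4).tolist() if m.sum()>5 else "")
rows(60,[(tot([.111,.05,.054]),down(82))],[7])
```

```text
[0.60841185 0.14810405 0.14586198] [-1.79977898e+02  3.36958462e-02  8.20492155e+01]
317 [[0.1068, -0.0612, 0.0779], [0.1112, -0.04, 0.079], [0.1164, -0.021, 0.0801]]
435 [[0.107, -0.0184, 0.0779], [0.1111, 0.0055, 0.0791], [0.1163, 0.0285, 0.0803]]
389 [[0.1071, 0.0313, 0.078], [0.112, 0.0507, 0.0791], [0.116, 0.069, 0.0802]]
60 0 0.0001 0.0132 0 0 0; 60 0 0.0001 0.0132 0 0 0; 60 0 0.0001 0.0131 0 0 0; 60 0 0.0001 0.0132 0 0 0; 60 0 0.0002 0.0131 0 0 0; 60 0 0.0001 0.0132 0 0 0; 60 0 0.0002 0.0131 0 0 0
```

step_arm(moves="60 0 0.001 0.013 0 0 0; 60 0 0 0.013 0 0 0; 60 0 0 0.013 0 0 0; 60 0 0 0.013 0 0 0; 60 0 0 0.013 0 0 0; 60 0 0 0.013 0 0 0; 60 0 0 0.013 0 0 0; 60 0 0 0 0 0 0; 0 0 0 0 0 0 0; 0 0 0 0 0 0 0; 0 0 0 0 0 0 0; 0 0 0 0 0 0 0", force=60)

```text
time: 18.45
tcp_pos: [0.6098, 0.1487, 0.0556]
eef_rot: [3.141, -0.001, 1.432]
ft_force: [1.1, -0.9, 0.9]
width: 0.0201
grasp_force: 0.0
```

```bash
cat >> h.py <<'E'
G=None
def tilt(ax,ay,g0,z=0.0,c=(-.110,-.080,0)):
    """tool pose with the tote turned about its corner c: tilted ax deg far-side-up, ay deg left-side-up (rotation vector), g0=(pos,Rot) level grasp"""
    Y=R.from_euler("z",TY,degrees=True); Q=Y*R.from_rotvec([ay,-ax,0],degrees=True)*Y.inv(); C=tot(c)
    return C+Q.apply(g0[0]-C)+[0,0,z], Q*g0[1]
E
python3 - <<'E'
from h import *
import json
o=get_obs(); print(o["tcp_pos"],np.degrees(o["eef_rot"]),o["width"],o["grasp_force"],o["ft_force"],o["q"].round(2))
json.dump([o["tcp_pos"].tolist(),o["eef_rot"].tolist()],open("g0.json","w"))
g0=(o["tcp_pos"],R.from_euler("xyz",o["eef_rot"]))
s=rows(0,[tilt(25,0,g0,.001)],[12])
print(tilt(25,0,g0)[0],tilt(30,30,g0)[0],tilt(12,35,g0)[0])
E
```

```text
[0.60977915 0.14867414 0.05559269] [ 1.79960954e+02 -3.01553517e-02  8.20395675e+01] 0.020091577058164233 0.0 [ 1.07878532 -0.88538065  0.8608715 ] [0.15 0.33 1.39 0.   1.43 0.29]
0 0 -0.0037 -0.0074 -0.21 0 0; 0 0 -0.0034 -0.0076 -0.21 0 0; 0 0 -0.0031 -0.0077 -0.21 0 0; 0 0 -0.0028 -0.0078 -0.21 0 0; 0 0 -0.0026 -0.0079 -0.21 0 0; 0 0 -0.0023 -0.008 -0.21 0 0; 0 0 -0.002 -0.0081 -0.21 0 0; 0 0 -0.0017 -0.0081 -0.21 0 0; 0 0 -0.0013 -0.0082 -0.2 0 0; 0 0 -0.0011 -0.0082 -0.21 0 0; 0 0 -0.0008 -0.0083 -0.2 0 0; 0 0.0001 -0.0004 -0.0083 -0.21 0 0 

[0.56598634 0.15482882 0.14388521] [0.52771547 0.08683473 0.20914418] [0.57677436 0.08368746 0.16224502]
```

step_arm(moves="0 0 0 0 0 0 0; 0 0 0 0 0 0 0; 0 0 0 0 0 0 0; 0 0 0 0 0 0 0")

```text
time: 18.95
tcp_pos: [0.6096, 0.1486, 0.0553]
eef_rot: [3.142, -0.0, 1.432]
ft_force: [1.1, -0.0, 1.5]
width: 0.0096
grasp_force: 60.0
```

step_arm(moves="0 0 -0.0037 -0.0074 -0.21 0 0; 0 0 -0.0034 -0.0076 -0.21 0 0; 0 0 -0.0031 -0.0077 -0.21 0 0; 0 0 -0.0028 -0.0078 -0.21 0 0; 0 0 -0.0026 -0.0079 -0.21 0 0; 0 0 -0.0023 -0.008 -0.21 0 0; 0 0 -0.002 -0.0081 -0.21 0 0; 0 0 -0.0017 -0.0081 -0.21 0 0; 0 0 -0.0013 -0.0082 -0.2 0 0; 0 0 -0.0011 -0.0082 -0.21 0 0; 0 0 -0.0008 -0.0083 -0.2 0 0; 0 0 -0.0004 -0.0083 -0.21 0 0")

```text
time: 20.45
tcp_pos: [0.5638, 0.1544, 0.1427]
eef_rot: [2.708, 0.001, 1.431]
ft_force: [-1.3, 0.2, -1.4]
width: 0.0098
grasp_force: 60.0
```

```bash
cat >> h.py <<'E'
def look(name):
    """wrist view; returns nothing, saves picture; blank tops in the tote frame via grasp"""
    b=capture("wrist")[0]; a=capture("scene")[0]; t=capture("top")[0]
    cv2.imwrite(name,np.hstack([cv2.resize(a[90:290,150:350,::-1],(400,400)),cv2.resize(b[:,:,::-1],(400,400))]))
    cv2.imwrite(name.replace(".png","t.png"),cv2.resize(t[130:290,150:310,::-1],(400,400)))
E
python3 - <<'E'
from h import *
import json
o=get_obs(); print(o["tcp_pos"],np.degrees(o["eef_rot"]),o["width"],o["grasp_force"],o["ft_force"],o["q"].round(2))
g=json.load(open("g0.json")); g0=(np.array(g[0]),R.from_euler("xyz",g[1])); p,r=tilt(25,0,g0,.001); print(p,(r*g0[1].inv()).magnitude())
look("pics/c4.png")
E
```

```text
[0.56377815 0.15439671 0.14268125] [1.55151398e+02 7.00056806e-02 8.20098091e+01] 0.009760930887359107 60.000101923942566 [-1.28953776  0.22078601 -1.43892636] [ 0.27 -0.09  1.74 -0.19  1.1   0.46]
[0.56598634 0.15482882 0.14488521] 0.4363323129985824
```

View pics/c4.png

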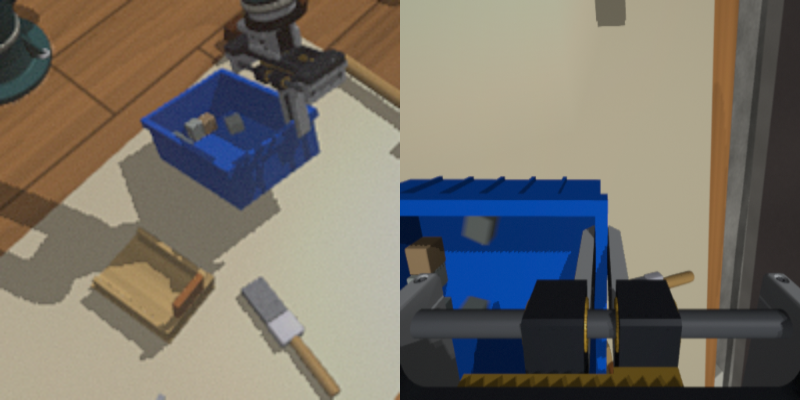

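The tote is tilted about its near edge. The blanks lie along the near wall, and one is still sliding near the left wall. Before rolling it, check the joint ranges with a fitted kinematic model.

```bash
cat > kin.py <<'E'
from h import *
from scipy.optimize import least_squares
D=[((1.05388,.08787,1.37208,0,1.68359,-.10314),(.2209,.5031,.2044),(-179.89,-.01,156.29)),
((-.2822,.22185,1.30221,.00069,1.6194,-.37478),(.5941,-.1131,.1627),(-179.9,0,95.28)),
((.05,.35,1.07,.02,1.82,.19),(.62405,.09478,.19888),(-173.95,.19,82.04)),
((.31,-.46,2.07,-.5,.78,.67),(.52996,.1064,.2101),(129.98,.16,81.99)),
((.27,-.09,1.74,-.19,1.1,.46),(.56378,.1544,.1427),(155.15,.07,82.01))]
def rz(a): return R.from_euler("z",a)
def ry(a): return R.from_euler("y",a)
def fr(q,s4,s6): f=rz(q[0])*ry(q[1]+q[2])*rz(s4*q[3]); return f, f*ry(q[4])*rz(s6*q[5])
S=min(((s4,s6) for s4 in(1,-1) for s6 in(1,-1)),key=lambda s:max((ro:=[R.from_euler("xyz",e,degrees=True).as_matrix() for _,_,e in D]) and [np.abs((fr(q,*s)[1].inv()*R.from_euler("xyz",e,degrees=True)).as_matrix()-(fr(D[0][0],*s)[1].inv()*R.from_matrix(ro[0])).as_matrix()).max() for q,_,e in D]))
C6=fr(D[0][0],*S)[1].inv()*R.from_euler("xyz",D[0][2],degrees=True)
def basis(q):
    f,t=fr(q,*S); u=rz(q[0]); return np.c_[u.apply([1,0,0]),[0,0,1],u.apply(ry(q[1]).apply([0,0,1])),(u*ry(q[1]+q[2])).apply([1,0,0]),f.apply([0,0,1]),t.apply([0,0,1])]
A=np.vstack([basis(q) for q,_,_ in D]); b=np.concatenate([p for _,p,_ in D])
L=np.linalg.lstsq(np.delete(A,3,1),b,rcond=None)[0]; L=np.insert(L,3,0)
def fk(q): return basis(q)@L, fr(q,*S)[1]*C6
LO=np.array([-3.1,-.76,.27,-1.08,.17,-2.57]); HI=np.array([3.1,2.03,2.55,4.22,2.65,2.57])
def ik(p,r,q0):
    def e(q):
        a,b=fk(q); return np.r_[(a-p)*5,(b.inv()*r).as_rotvec()]
    s=least_squares(e,np.clip(q0,LO+.01,HI-.01),bounds=(LO,HI)); return s.x,np.abs(s.fun).max()
E
python3 - <<'E'
from kin import *
import json
print(S,L.round(3),np.abs(A@L-b).max(),[np.degrees((fk(q)[1].inv()*R.from_euler("xyz",e,degrees=True)).magnitude()).round(1) for q,_,e in D])
g=json.load(open("g0.json")); g0=(np.array(g[0]),R.from_euler("xyz",g[1]))
q=np.array(D[-1][0])
for ax,ay in((25,0),(25,12),(22,25),(12,32),(20,35),(25,30),(30,30),(32,22)):
    q,e=ik(*tilt(ax,ay,g0),q); print(ax,ay,q.round(2),round(e,4))
E
```

```text
(1, 1) [0.195 0.058 0.306 0.    0.341 0.198] 0.060095464768058146 [np.float64(0.0), np.float64(0.1), np.float64(0.4), np.float64(0.3), np.float64(0.2)]
25 0 [ 0.33 -0.07  1.76 -0.22  1.07  0.54] 0.0
25 12 [ 0.22 -0.18  1.79  0.05  1.05  0.34] 0.0
22 25 [ 0.07 -0.2   1.8   0.38  1.09  0.1 ] 0.0
12 32 [-0.01 -0.03  1.72  0.56  1.2  -0.01] 0.0
20 35 [-0.05 -0.19  1.82  0.62  1.14 -0.07] 0.0
25 30 [ 0.01 -0.28  1.86  0.5   1.08  0.02] 0.0
30 30 [ 0.01 -0.38  1.91  0.48  1.03  0.03] 0.0
32 22 [ 0.12 -0.39  1.91  0.25  0.99  0.19] 0.0
```

Run:
```python
from h import *
import json
g=json.load(open("g0.json")); g0=(np.array(g[0]),R.from_euler("xyz",g[1]))
s=rows(0,[tilt(20,13,g0),tilt(15,25,g0),tilt(12,34,g0)],[8,8,6])
s=rows(0,[tilt(20,34,g0),tilt(27,30,g0)],[6,6],s)
```

```text
0 -0.003 0.0015 -0.0008 0.06 0.16 0.04; 0 -0.003 0.0015 -0.0009 0.06 0.16 0.03; 0 -0.0029 0.0016 -0.001 0.06 0.16 0.04; 0 -0.0029 0.0016 -0.0011 0.06 0.16 0.03; 0 -0.0028 0.0015 -0.0012 0.06 0.16 0.04; 0 -0.0028 0.0016 -0.0013 0.06 0.16 0.03; 0 -0.0028 0.0015 -0.0015 0.06 0.15 0.04; 0 -0.0027 0.0016 -0.0015 0.06 0.16 0.03; 0 -0.0028 0.0013 -0.0008 0.06 0.15 0.03; 0 -0.0028 0.0013 -0.0008 0.06 0.15 0.03; 0 -0.0027 0.0013 -0.0009 0.06 0.14 0.03; 0 -0.0027 0.0013 -0.001 0.06 0.15 0.04 

0 -0.0027 0.0013 -0.0011 0.06 0.14 0.03; 0 -0.0027 0.0013 -0.0012 0.06 0.15 0.03; 0 -0.0026 0.0013 -0.0012 0.05 0.14 0.04; 0 -0.0026 0.0014 -0.0014 0.05 0.15 0.03; 0 -0.0027 0.0011 -0.0014 0.05 0.15 0.03; 0 -0.0027 0.0011 -0.0015 0.04 0.15 0.03; 0 -0.0026 0.0011 -0.0016 0.05 0.15 0.03; 0 -0.0026 0.0011 -0.0016 0.04 0.15 0.03; 0 -0.0025 0.0011 -0.0017 0.05 0.14 0.03; 0 -0.0025 0.0011 -0.0018 0.04 0.15 0.03 

0 0.0014 -0.0024 -0.0048 -0.13 0 -0.04; 0 0.0014 -0.0023 -0.0048 -0.12 0 -0.04; 0 0.0014 -0.0022 -0.0049 -0.13 0 -0.04; 0 0.0015 -0.0021 -0.0049 -0.12 0.01 -0.03; 0 0.0015 -0.002 -0.005 -0.13 0 -0.04; 0 0.0014 -0.0018 -0.0051 -0.12 0.01 -0.03; 0 0.0023 -0.0023 -0.0026 -0.11 -0.06 -0.05; 0 0.0023 -0.0022 -0.0027 -0.11 -0.06 -0.04; 0 0.0023 -0.0021 -0.0027 -0.11 -0.06 -0.05; 0 0.0024 -0.0021 -0.0028 -0.11 -0.06 -0.04; 0 0.0023 -0.002 -0.0028 -0.11 -0.06 -0.05; 0 0.0023 -0.0019 -0.0029 -0.1 -0.07 -0.04
```

step_arm(moves="0 -0.003 0.0015 -0.0008 0.06 0.16 0.04; 0 -0.003 0.0015 -0.0009 0.06 0.16 0.03; 0 -0.0029 0.0016 -0.001 0.06 0.16 0.04; 0 -0.0029 0.0016 -0.0011 0.06 0.16 0.03; 0 -0.0028 0.0015 -0.0012 0.06 0.16 0.04; 0 -0.0028 0.0016 -0.0013 0.06 0.16 0.03; 0 -0.0028 0.0015 -0.0015 0.06 0.15 0.04; 0 -0.0027 0.0016 -0.0015 0.06 0.16 0.03; 0 -0.0028 0.0013 -0.0008 0.06 0.15 0.03; 0 -0.0028 0.0013 -0.0008 0.06 0.15 0.03; 0 -0.0027 0.0013 -0.0009 0.06 0.14 0.03; 0 -0.0027 0.0013 -0.001 0.06 0.15 0.04")

```text
time: 22.1
tcp_pos: [0.5733, 0.1171, 0.157]
eef_rot: [2.825, -0.329, 1.486]
ft_force: [-0.9, 0.6, -2.2]
width: 0.009
grasp_force: 60.0
```

step_arm(moves="0 -0.0027 0.0013 -0.0011 0.06 0.14 0.03; 0 -0.0027 0.0013 -0.0012 0.06 0.15 0.03; 0 -0.0026 0.0013 -0.0012 0.05 0.14 0.04; 0 -0.0026 0.0014 -0.0014 0.05 0.15 0.03; 0 -0.0027 0.0011 -0.0014 0.05 0.15 0.03; 0 -0.0027 0.0011 -0.0015 0.04 0.15 0.03; 0 -0.0026 0.0011 -0.0016 0.05 0.15 0.03; 0 -0.0026 0.0011 -0.0016 0.04 0.15 0.03; 0 -0.0025 0.0011 -0.0017 0.05 0.14 0.03; 0 -0.0025 0.0011 -0.0018 0.04 0.15 0.03; 0 0 0 0 0 0 0; 0 0 0 0 0 0 0")

```text
time: 23.6
tcp_pos: [0.5786, 0.0859, 0.1621]
eef_rot: [2.899, -0.59, 1.506]
ft_force: [-0.1, -0.3, -1.7]
width: 0.0092
grasp_force: 60.1
```

Run:
```python
from h import *
import json
o=get_obs(); print(o["tcp_pos"],np.degrees(o["eef_rot"]),o["width"],o["grasp_force"],o["ft_force"],o["q"].round(2))
g=json.load(open("g0.json")); g0=(np.array(g[0]),R.from_euler("xyz",g[1])); p,r=tilt(12,34,g0); print(p)
look("pics/c5.png")
```

```text
[0.57858236 0.08594254 0.16213163] [166.12708393 -33.79463933  86.30169554] 0.009203711051245091 60.071189403533936 [-0.09112428 -0.34954405 -1.7388615 ] [-0.31  0.01  1.68  0.64  1.38 -0.28]
[0.57728415 0.08609201 0.16107476]
```

View pics/c5.png

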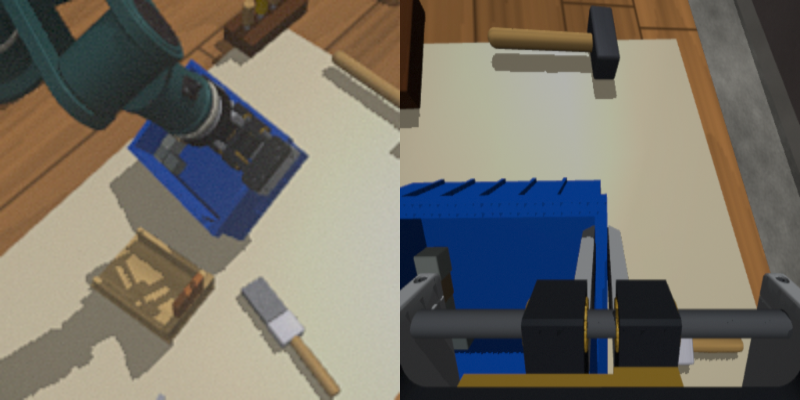

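The blanks are gathering at the near-right corner: scene crop (170,155); wrist view, two or more at (440,265) and lower. Continue to the diagonal tilt and measure them in the tote's frame.

step_arm(moves="0 0.0014 -0.0024 -0.0048 -0.13 0 -0.04; 0 0.0014 -0.0023 -0.0048 -0.12 0 -0.04; 0 0.0014 -0.0022 -0.0049 -0.13 0 -0.04; 0 0.0015 -0.0021 -0.0049 -0.12 0 -0.03; 0 0.0015 -0.002 -0.005 -0.13 0 -0.04; 0 0.0014 -0.0018 -0.0051 -0.12 0 -0.03; 0 0.0023 -0.0023 -0.0026 -0.11 -0.06 -0.05; 0 0.0023 -0.0022 -0.0027 -0.11 -0.06 -0.04; 0 0.0023 -0.0021 -0.0027 -0.11 -0.06 -0.05; 0 0.0024 -0.0021 -0.0028 -0.11 -0.06 -0.04; 0 0.0023 -0.002 -0.0028 -0.11 -0.06 -0.05; 0 0.0023 -0.0019 -0.0029 -0.1 -0.06 -0.04")

```text
time: 25.25
tcp_pos: [0.538, 0.0881, 0.2019]
eef_rot: [2.623, -0.5, 1.566]
ft_force: [-0.1, -0.1, -2.7]
width: 0.0092
grasp_force: 60.1
```

```bash
cat >> h.py <<'E'
def intote(name):
    """scene, top and wrist clouds in the tote's frame by way of the grasp; rectified floor views, 4 px/mm/2"""
    import json
    g=json.load(open("g0.json")); g0=(np.array(g[0]),R.from_euler("xyz",g[1])); o=get_obs(); r=R.from_euler("xyz",o["eef_rot"]); Y=R.from_euler("z",TY,degrees=True)
    out=[]
    for c in("scene","top","wrist"):
        p,d=capture(c)
        if c=="wrist":
            i=camera_info(c); K=np.array(i["mtx"]); M=np.array(i["mount"]); v,u=np.mgrid[:384,:512]
            k=np.c_[(u.ravel()-K[0,2])/K[0,0],-(v.ravel()-K[1,2])/K[1,1],-np.ones(u.size)]*d.reshape(-1,1)
            W=r.apply(k@M[:3,:3].T+M[:3,3])+o["tcp_pos"]
        else: W=cloud(c,d).reshape(-1,3)
        T=Y.inv().apply(g0[1].apply(r.inv().apply(W-o["tcp_pos"]))+g0[0]-TC)
        H,S,V=[x.ravel() for x in cv2.split(cv2.cvtColor(p,cv2.COLOR_RGB2HSV))]; blue=(H>103)&(H<130)&(S>110)
        ins=(d.ravel()>0)&(np.abs(T[:,0])<.105)&(np.abs(T[:,1])<.075)
        fl=ins&blue&(T[:,2]<.02); m=ins&~blue&(T[:,2]>.012)&(T[:,2]<.062)
        print(c,"floor z",np.median(T[fl,2]).round(4) if fl.any() else None,"n",m.sum())
        n,l,st,ce=cv2.connectedComponentsWithStats(m.reshape(384,512).astype(np.uint8))
        for q in range(1,n):
            if st[q,4]>12:
                Q=T[l.ravel()==q]; print("  ",st[q,4],Q.mean(0).round(3).tolist(),"min",Q.min(0).round(3),"max",Q.max(0).round(3))
        im=np.full((160,220,3),255,np.uint8); ss=(d.ravel()>0)&(np.abs(T[:,0])<.109)&(np.abs(T[:,1])<.079)&(T[:,2]<.065)&(T[:,2]>-.01); o_=np.argsort(T[ss][:,2])
        x=T[ss][o_]; im[(79-x[:,1]*1000).astype(int),(110+x[:,0]*1000).astype(int)]=p.reshape(-1,3)[ss][o_][:,::-1]; out.append(im)
    cv2.imwrite(name,cv2.resize(np.hstack(out),(792,192),interpolation=cv2.INTER_NEAREST))
E
python3 - <<'E'
from h import *
o=get_obs(); print(o["time"],o["tcp_pos"],o["width"],o["ft_force"],o["qd"].round(3))
intote("pics/c6r.png"); look("pics/c6.png")
a=cv2.imread("pics/c6.png"); b=cv2.imread("pics/c6r.png"); cv2.imwrite("pics/c6all.png",np.vstack([a,cv2.resize(b,(800,194))]))
E
```

```text
25.25 [0.53802012 0.08812137 0.20190708] 0.00923816866226089 [-0.05636098 -0.10830548 -2.70563933] [ 0.066 -0.191  0.116 -0.077 -0.136  0.063]
scene floor z 0.004 n 299
   295 [-0.08, -0.034, 0.025] min [-0.104 -0.075  0.012] max [-0.023  0.021  0.042]
top floor z 0.0038 n 376
   25 [0.087, -0.074, 0.038] min [ 0.077 -0.075  0.015] max [ 0.097 -0.071  0.061]
   336 [-0.088, -0.03, 0.027] min [-0.105 -0.075  0.013] max [-0.055  0.023  0.062]
wrist floor z 0.0015 n 1192
   24 [0.102, 0.06, 0.059] min [0.098 0.06  0.056] max [0.105 0.061 0.062]
   983 [-0.086, 0.004, 0.018] min [-0.105 -0.042  0.012] max [-0.076  0.019  0.022]
   171 [-0.064, -0.071, 0.024] min [-0.075 -0.075  0.016] max [-0.055 -0.066  0.026]
```

View pics/c6all.png

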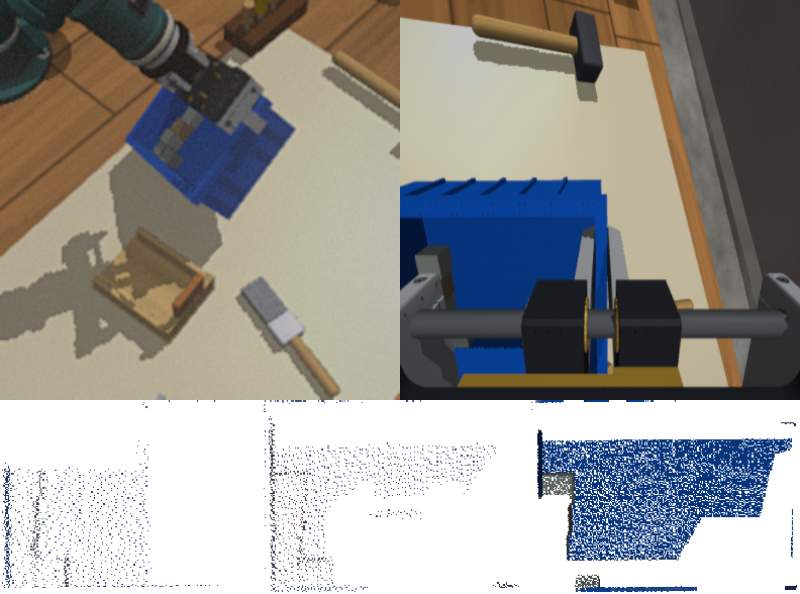

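The tote is held at a diagonal tilt, with four blanks in a single column up the near wall and one beside it. The column's top blank (y about +8 mm) lies past the tote's middle, up to 85 mm from the corner, which isn't clearly in the corner. There is time to mend this: lower the tote, draw that blank off the column, and tilt again.

Run:
```python
from h import *
import json
g=json.load(open("g0.json")); g0=(np.array(g[0]),R.from_euler("xyz",g[1]))
s=rows(0,[tilt(13,15,g0),tilt(0,0,g0)],[8,8])
```

```text
0 0.0003 0.0002 0.0112 0.18 -0.19 0; 0 0.0006 0.0006 0.0112 0.17 -0.19 0; 0 0.001 0.0009 0.0112 0.18 -0.19 0; 0 0.0014 0.0012 0.0111 0.17 -0.18 0; 0 0.0017 0.0016 0.011 0.18 -0.19 0; 0 0.0021 0.0019 0.0109 0.17 -0.18 0; 0 0.0025 0.0022 0.0107 0.18 -0.19 0; 0 0.0028 0.0026 0.0105 0.17 -0.18 0.01; 0 0.0004 0.0003 0.0108 0.16 -0.19 0; 0 0.0008 0.0007 0.0107 0.16 -0.19 0; 0 0.0011 0.0009 0.0107 0.16 -0.19 0; 0 0.0015 0.0013 0.0106 0.16 -0.19 0 

0 0.0018 0.0015 0.0105 0.17 -0.18 0; 0 0.0021 0.0019 0.0104 0.16 -0.19 0; 0 0.0025 0.0021 0.0103 0.17 -0.19 0; 0 0.0028 0.0025 0.0101 0.16 -0.18 -0.01
```

step_arm(moves="0 0.0003 0.0002 0.0112 0.18 -0.19 0; 0 0.0006 0.0006 0.0112 0.17 -0.19 0; 0 0.001 0.0009 0.0112 0.18 -0.19 0; 0 0.0014 0.0012 0.0111 0.17 -0.18 0; 0 0.0017 0.0016 0.011 0.18 -0.19 0; 0 0.0021 0.0019 0.0109 0.17 -0.18 0; 0 0.0025 0.0022 0.0107 0.18 -0.19 0; 0 0.0028 0.0026 0.0105 0.17 -0.18 0; 0 0.0004 0.0003 0.0108 0.16 -0.19 0; 0 0.0008 0.0007 0.0107 0.16 -0.19 0; 0 0.0011 0.0009 0.0107 0.16 -0.19 0; 0 0.0015 0.0013 0.0106 0.16 -0.19 0")

```text
time: 27.05
tcp_pos: [0.5995, 0.1386, 0.097]
eef_rot: [3.021, -0.131, 1.44]
ft_force: [2.2, 1.4, 0.2]
width: 0.0095
grasp_force: 60.0
```

step_arm(moves="0 0.0018 0.0015 0.0105 0.17 -0.18 0; 0 0.0021 0.0019 0.0104 0.16 -0.19 0; 0 0.0025 0.0021 0.0103 0.17 -0.19 0; 0 0.0028 0.0025 0.0101 0.16 -0.18 0; 0 0 0 0 0 0 0")

```text
time: 27.68
tcp_pos: [0.6101, 0.1493, 0.0552]
eef_rot: [-3.141, -0.001, 1.433]
ft_force: [-0.3, 0.1, -1.0]
width: 0.0092
grasp_force: 60.0
```

Run:
```python
from h import *
import json
o=get_obs(); print(o["tcp_pos"],np.degrees(o["eef_rot"]),o["ft_force"])
g=json.load(open("g0.json")); print(g[0],np.degrees(g[1]))
```

```text
[0.61008308 0.14934268 0.05517758] [-1.79984660e+02 -3.83497252e-02  8.20804342e+01] [-0.3342066   0.08056242 -1.00230635]
[0.6097791452985407, 0.14867414407469293, 0.055592687408415976] [ 1.79960954e+02 -3.01553517e-02  8.20395675e+01]
```

Back down level. Release, rise, and back off to measure the blanks.

step_arm(moves="60 0 0 0 0 0 0; 60 0 0 0 0 0 0; 60 0 0 0 0 0 0; 60 0 0 -0.02 0 0 0; 60 0 0 -0.03 0 0 0; 60 0 0 -0.03 0 0 0; 20 0.03 0 -0.03 0 0 0; 20 0.04 -0.02 0 0 0 0; 20 0.01 -0.04 0 0 0 0; 20 0 -0.04 0 0 0 0; 20 0 0 0 0 0 0; 20 0 0 0 0 0 0")

```text
time: 29.18
tcp_pos: [0.5227, 0.2417, 0.1675]
eef_rot: [3.136, -0.001, 1.432]
ft_force: [-0.0, -0.3, -0.2]
width: 0.0187
grasp_force: 0.0
```

Run:
```python
from h import *
o=get_obs(); print(o["tcp_pos"],np.degrees(o["eef_rot"]),o["q"].round(2)); r=R.from_euler("xyz",o["eef_rot"])
i=camera_info("wrist"); M=np.array(i["mount"]); K=np.array(i["mtx"])
for c in("top","wrist"):
    p,d=capture(c)
    if c=="top": W=cloud(c,d)
    else:
        v,u=np.mgrid[:384,:512]; k=np.c_[(u.ravel()-K[0,2])/K[0,0],-(v.ravel()-K[1,2])/K[1,1],-np.ones(u.size)]*d.reshape(-1,1)
        W=(r.apply(k@M[:3,:3].T+M[:3,3])+o["tcp_pos"]).reshape(384,512,3)
    H,S,V=cv2.split(cv2.cvtColor(p,cv2.COLOR_RGB2HSV)); blue=(d>0)&(H>103)&(H<130)&(S>110)
    P=W[blue]; rim=P[(P[:,2]>.074)&(P[:,2]<.09)&(P[:,0]>.3)&(P[:,0]<.7)]; print(c,cv2.minAreaRect((rim[:,:2]*1000).astype(np.float32)))
    T=R.from_euler("z",-TY,degrees=True).apply((W-TC).reshape(-1,3)); q=p.reshape(-1,3); 
    m=(d.ravel()>0)&(np.abs(T[:,0])<.12)&(np.abs(T[:,1])<.09)
    im=np.full((200,260,3),255,np.uint8); x=T[m]; s=np.argsort(x[:,2]); x=x[s]
    im[(95-x[:,1]*1000).astype(int),(125+x[:,0]*1000).astype(int)]=q[m][s][:,::-1]
    cv2.imwrite(f"pics/r7{c}.png",cv2.resize(im,(390,300),interpolation=cv2.INTER_NEAREST))
    np.savez(f"r7{c}.npz",T=T,p=q)
    a=(~blue.ravel())&m&(T[:,2]>.02)&(T[:,2]<.04); n,l,st,ce=cv2.connectedComponentsWithStats(a.reshape(384,512).astype(np.uint8))
    for j in range(1,n):
        if st[j,4]>15: Q=T[l.ravel()==j]; print("  ",st[j,4],"min",Q.min(0).round(3),"max",Q.max(0).round(3))
cv2.imwrite("pics/r7.png",np.hstack([cv2.imread("pics/r7top.png"),cv2.imread("pics/r7wrist.png")]))
```

```text
[0.52265055 0.24171057 0.16745649] [ 1.79693879e+02 -6.77641977e-02  8.20685613e+01] [ 0.34  0.15  1.38 -0.    1.61  0.47]
top ((493.0997314453125, 112.69249725341797), (167.9474334716797, 226.7724609375), 82.6512222290039)
   18 min [0.039 0.076 0.021] max [0.095 0.078 0.04 ]
   39 min [ 0.104 -0.071  0.02 ] max [0.107 0.029 0.04 ]
   222 min [-0.103 -0.075  0.021] max [-0.058  0.02   0.04 ]
wrist ((494.3067321777344, 114.30883026123047), (173.28689575195312, 232.4983673095703), 82.63079071044922)
   227 min [-0.105  0.004  0.02 ] max [-0.077  0.021  0.025]
```

View pics/r7.png

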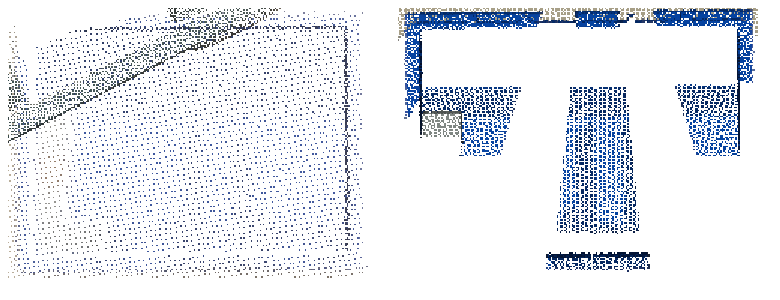

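The wrist's rectified view shows the column's top blank at tote x -105..-77, y up to +21 mm, top at 24 mm: the 20 mm high pale grey one, its next neighbour being taller. Go above it with closed fingers.

Run:
```python
from h import *
s=rows(0,[(tot([-.087,.012,.11]),down(82)),(tot([-.087,.012,.034]),down(82))],[6,6])
```

```text
0 -0.0198 -0.0166 0.0094 0 0 0; 0 -0.0198 -0.0166 0.0094 0 0 0; 0 -0.0198 -0.0166 0.0093 0.01 0 0; 0 -0.0198 -0.0166 0.0094 0 0 0; 0 -0.0198 -0.0166 0.0094 0.01 0 0; 0 -0.0199 -0.0166 0.0094 0 0 0; 0 0 0 0.0127 0 0 0; 0 0 0 0.0127 0 0 0; 0 0 0 0.0127 0 0 0; 0 0 0 0.0126 0 0 0; 0 0 0 0.0127 0 0 0; 0 0 0 0.0126 0 0 0
```

step_arm(moves="0 -0.02 -0.0166 0.0094 0 0 0; 0 -0.02 -0.0166 0.0094 0 0 0; 0 -0.02 -0.0166 0.0094 0 0 0; 0 -0.02 -0.0166 0.0094 0 0 0; 0 -0.02 -0.0166 0.0094 0.02 0 0; 0 -0.019 -0.0166 0.0094 0 0 0; 0 0 0 0.0127 0 0 0; 0 0 0 0.0127 0 0 0; 0 0 0 0.0127 0 0 0; 0 0 0 0.0127 0 0 0; 0 0 0 0.0127 0 0 0; 0 0 0 0.0125 0 0 0", force=20)

```text
time: 30.78
tcp_pos: [0.4067, 0.1376, 0.0323]
eef_rot: [-3.14, 0.0, 1.433]
ft_force: [0.3, 0.2, -0.7]
width: 0.0005
grasp_force: 0.0
```

step_arm(moves="0 0 0 0.005 0 0 0; 0 0 0 0 0 0 0")

```text
time: 31.02
tcp_pos: [0.4065, 0.1375, 0.0279]
eef_rot: [-3.14, 0.0, 1.433]
ft_force: [-0.0, 1.2, -0.5]
width: 0.001
grasp_force: 0.0
```

Run:
```python
from h import *
o=get_obs(); print(R.from_euler("z",-TY,degrees=True).apply(o["tcp_pos"]-TC),np.degrees(o["eef_rot"]),o["ft_force"],o["width"])
```

```text
[-0.08849573  0.01180687  0.02787887] [-1.79906729e+02  1.03658624e-02  8.20773994e+01] [-0.04099591  1.20876299 -0.5122374 ] 0.0010000617005157127
```

step_arm(moves="0 0 0 0.002 0 0 0; 0 0 0 0.001 0 0 0; 0 0 0 0.001 0 0 0; 0 0 0 0 0 0 0")

```text
time: 31.52
tcp_pos: [0.4068, 0.1375, 0.0243]
eef_rot: [-3.141, -0.0, 1.432]
ft_force: [0.8, -0.3, 0.2]
width: -0.0001
grasp_force: 0.0
```

step_arm(moves="0 0 0 0.0015 0 0 0; 0 0 0 0 0 0 0")

```text
time: 31.78
tcp_pos: [0.4075, 0.1377, 0.0242]
eef_rot: [3.141, -0.001, 1.432]
ft_force: [-1.3, -0.8, 6.0]
width: 0.0008
grasp_force: 3.3
```

step_arm(moves="0 0 0.003 0.0003 0 0 0; 0 0 0.006 0 0 0 0; 0 0 0.006 0 0 0 0; 0 0 0.006 0 0 0 0; 0 0 0.006 0 0 0 0; 0 0 0.006 0 0 0 0; 0 0 0.006 0 0 0 0; 0 0 0.006 0 0 0 0; 0 0 0 0 0 0 0")

```text
time: 32.9
tcp_pos: [0.4532, 0.1316, 0.0242]
eef_rot: [3.139, -0.001, 1.432]
ft_force: [1.0, 0.3, 6.8]
width: 0.0007
grasp_force: 3.0
```

step_arm(moves="20 0 0 -0.03 0 0 0; 40 0 0 -0.045 0 0 0; 60 0 0.02 -0.045 0 0 0; 60 0.02 0.05 0 0 0 0; 60 0.02 0.05 0 0 0 0; 60 0 0.03 0 0 0 0; 60 0 0 0 0 0 0")

```text
time: 33.78
tcp_pos: [0.6066, 0.1498, 0.1409]
eef_rot: [-3.139, 0.001, 1.432]
ft_force: [0.5, 0.2, 0.2]
width: 0.0563
grasp_force: 0.0
```

```bash
cat > tl.py <<'E'
from h import *
o=get_obs(); print(o["tcp_pos"],np.degrees(o["eef_rot"])); r=R.from_euler("xyz",o["eef_rot"])
i=camera_info("wrist"); M=np.array(i["mount"]); K=np.array(i["mtx"])
for c in("scene","top","wrist"):
    p,d=capture(c)
    if c!="wrist": W=cloud(c,d)
    else:
        v,u=np.mgrid[:384,:512]; k=np.c_[(u.ravel()-K[0,2])/K[0,0],-(v.ravel()-K[1,2])/K[1,1],-np.ones(u.size)]*d.reshape(-1,1)
        W=(r.apply(k@M[:3,:3].T+M[:3,3])+o["tcp_pos"]).reshape(384,512,3)
    H,S,V=cv2.split(cv2.cvtColor(p,cv2.COLOR_RGB2HSV)); blue=(d>0)&(H>103)&(H<130)&(S>110)
    P=W[blue]; rim=P[(P[:,2]>.074)&(P[:,2]<.09)&(P[:,0]>.3)&(P[:,0]<.7)]; print(c,cv2.minAreaRect((rim[:,:2]*1000).astype(np.float32)))
    T=R.from_euler("z",-TY,degrees=True).apply((W-TC).reshape(-1,3))
    for ya in(-.05,0,.05):
        f=(d.ravel()>0)&(T[:,0]>.09)&(T[:,0]<.13)&(abs(T[:,1]-ya)<.02)&(T[:,2]>.075)&(T[:,2]<.086)&blue.ravel()
        if f.sum()>15: print("   far rim y",ya,np.percentile(T[f,0],[3,50,97]).round(4))
    a=(d.ravel()>0)&(np.abs(T[:,0])<.103)&(np.abs(T[:,1])<.073)&(~blue.ravel())&(T[:,2]>.017)&(T[:,2]<.045); n,l,st,ce=cv2.connectedComponentsWithStats(a.reshape(384,512).astype(np.uint8))
    for j in range(1,n):
        if st[j,4]>15: Q=T[l.ravel()==j]; print("  ",st[j,4],"min",Q.min(0).round(3),"max",Q.max(0).round(3))
rows(60,[(tot([.111,.05,.12]),down(82))],[4])
E
python3 tl.py
```

```text
[0.60655447 0.14984018 0.14089756] [-1.79853938e+02  3.36347757e-02  8.20212557e+01]
scene ((494.47186279296875, 113.5802001953125), (172.9140167236328, 232.177490234375), 82.03968048095703)
   far rim y -0.05 [0.1072 0.1131 0.1177]
   far rim y 0 [0.107  0.1132 0.1174]
   far rim y 0.05 [0.1068 0.1121 0.1165]
   109 min [-0.103 -0.055  0.017] max [-0.074 -0.005  0.042]
   62 min [-0.058 -0.004  0.017] max [-0.03   0.022  0.029]
top ((497.8576965332031, 59.42681121826172), (227.83714294433594, 160.8898162841797), 30.810035705566406)
   far rim y -0.05 [0.106  0.1104 0.1134]
   far rim y 0 [0.1059 0.1099 0.1134]
   106 min [-0.102 -0.073  0.023] max [-0.058 -0.039  0.039]
wrist ((497.0269775390625, 126.5806884765625), (147.02923583984375, 232.5576171875), 82.68692016601562)
   far rim y -0.05 [0.11   0.1152 0.1196]
   far rim y 0 [0.1099 0.1148 0.1191]
   far rim y 0.05 [0.1098 0.1144 0.1186]
   465 min [-0.056 -0.004  0.017] max [-0.028  0.021  0.024]
   1226 min [-0.103 -0.071  0.017] max [-0.054 -0.005  0.034]
60 -0.0005 0.0013 0.0055 0 0 0; 60 -0.0005 0.0013 0.0055 0 0 0; 60 -0.0005 0.0013 0.0055 -0.01 0 0; 60 -0.0006 0.0013 0.0056 0 0 0.01
```

The blank moved to x -57..-29 mm, leaving three on the near wall plus one beside. The tote shifted about 3 mm, so correct for that and regrip.

step_arm(moves="60 0 0.004 0.004 0 0 0; 60 0 0.0025 0.013 0 0 0; 60 0 0 0.014 0 0 0; 60 0 0 0.014 0 0 0; 60 0 0 0.014 0 0 0; 60 0 0 0.014 0 0 0; 60 0 0 0.013 0 0 0; 60 0 0 0 0 0 0; 0 0 0 0 0 0 0; 0 0 0 0 0 0 0; 0 0 0 0 0 0 0; 0 0 0 0 0 0 0", force=60)

```text
time: 35.42
tcp_pos: [0.612, 0.1494, 0.0566]
eef_rot: [-3.141, -0.0, 1.432]
ft_force: [-0.8, -0.4, 0.0]
width: 0.02
grasp_force: 0.0
```

step_arm(moves="0 0 0 0 0 0 0; 0 0 0 0 0 0 0; 0 0 0 0 0 0 0; 0 0 0 0 0 0 0")

```text
time: 35.92
tcp_pos: [0.6114, 0.1493, 0.0563]
eef_rot: [-3.14, 0.0, 1.433]
ft_force: [-2.3, -0.3, 1.8]
width: 0.0094
grasp_force: 60.0
```

```bash
sed -i 's/^TC=.*/TC=np.array([.4955,.113,0]); TY=-7.8/' h.py
python3 - <<'E'
from h import *
import json
o=get_obs(); print(o["tcp_pos"],np.degrees(o["eef_rot"]),o["width"],o["grasp_force"],o["ft_force"])
json.dump([o["tcp_pos"].tolist(),o["eef_rot"].tolist()],open("g0.json","w"))
g0=(o["tcp_pos"],R.from_euler("xyz",o["eef_rot"]))
s=rows(0,[tilt(3,12,g0),tilt(6,24,g0),tilt(8,34,g0)],[7,7,6])
s=rows(0,[tilt(20,34,g0),tilt(27,31,g0)],[8,6],s)
E
```

```text
[0.61141213 0.14929711 0.05630365] [-1.79887268e+02  1.29940512e-02  8.20772767e+01] 0.009388867804038692 60.001235604286194 [-2.343316   -0.273963    1.80401464]
0 -0.0023 -0.0006 -0.0054 -0.04 0.17 0; 0 -0.0021 -0.0005 -0.0054 -0.04 0.17 0; 0 -0.0019 -0.0005 -0.0055 -0.04 0.17 0; 0 -0.0018 -0.0005 -0.0055 -0.04 0.17 0; 0 -0.0016 -0.0004 -0.0056 -0.05 0.17 0; 0 -0.0014 -0.0004 -0.0056 -0.04 0.18 0; 0 -0.0013 -0.0003 -0.0057 -0.05 0.17 0; 0 -0.0023 -0.0006 -0.0054 -0.04 0.17 0; 0 -0.0021 -0.0005 -0.0054 -0.04 0.17 0; 0 -0.0019 -0.0005 -0.0055 -0.04 0.17 0; 0 -0.0018 -0.0004 -0.0055 -0.04 0.17 0; 0 -0.0016 -0.0004 -0.0056 -0.04 0.17 0 

0 -0.0014 -0.0004 -0.0057 -0.05 0.18 0; 0 -0.0012 -0.0003 -0.0057 -0.04 0.17 -0.01; 0 -0.0021 -0.0004 -0.0049 -0.03 0.17 0; 0 -0.002 -0.0004 -0.005 -0.03 0.17 0; 0 -0.0019 -0.0003 -0.0051 -0.04 0.17 0; 0 -0.0017 -0.0003 -0.0051 -0.03 0.16 0; 0 -0.0016 -0.0003 -0.0051 -0.04 0.17 0.01; 0 -0.0014 -0.0002 -0.0052 -0.03 0.16 0 

0 0.0015 -0.003 -0.0052 -0.14 0 -0.04; 0 0.0015 -0.0028 -0.0053 -0.14 0 -0.04; 0 0.0016 -0.0027 -0.0054 -0.14 0.01 -0.04; 0 0.0016 -0.0025 -0.0054 -0.14 0 -0.04; 0 0.0016 -0.0024 -0.0055 -0.14 0.01 -0.05; 0 0.0016 -0.0023 -0.0056 -0.15 0 -0.04; 0 0.0017 -0.0021 -0.0056 -0.14 0.01 -0.05; 0 0.0016 -0.0019 -0.0057 -0.15 0 -0.04; 0 0.0021 -0.0023 -0.003 -0.11 -0.04 -0.04; 0 0.002 -0.0022 -0.003 -0.11 -0.04 -0.04; 0 0.002 -0.0021 -0.0031 -0.11 -0.05 -0.04; 0 0.002 -0.002 -0.0031 -0.11 -0.04 -0.04 

0 0.0021 -0.002 -0.0032 -0.1 -0.05 -0.05; 0 0.002 -0.0018 -0.0033 -0.11 -0.04 -0.04
```

step_arm(moves="0 -0.0023 -0.0006 -0.0054 -0.04 0.17 0; 0 -0.0021 -0.0005 -0.0054 -0.04 0.17 0; 0 -0.0019 -0.0005 -0.0055 -0.04 0.17 0; 0 -0.0018 -0.0005 -0.0055 -0.04 0.17 0; 0 -0.0016 -0.0004 -0.0056 -0.05 0.17 0; 0 -0.0014 -0.0004 -0.0056 -0.04 0.18 0; 0 -0.0013 -0.0003 -0.0057 -0.05 0.17 0; 0 -0.0023 -0.0006 -0.0054 -0.04 0.17 0; 0 -0.0021 -0.0005 -0.0054 -0.04 0.17 0; 0 -0.0019 -0.0005 -0.0055 -0.04 0.17 0; 0 -0.0018 -0.0004 -0.0055 -0.04 0.17 0; 0 -0.0016 -0.0004 -0.0056 -0.04 0.17 0")

```text
time: 37.42
tcp_pos: [0.5993, 0.1181, 0.1176]
eef_rot: [3.051, -0.359, 1.449]
ft_force: [1.1, 0.2, -1.8]
width: 0.0095
grasp_force: 60.0
```

step_arm(moves="0 -0.0014 -0.0004 -0.0057 -0.05 0.18 0; 0 -0.0012 -0.0003 -0.0057 -0.04 0.17 -0.01; 0 -0.0021 -0.0004 -0.0049 -0.03 0.17 0; 0 -0.002 -0.0004 -0.005 -0.03 0.17 0; 0 -0.0019 -0.0003 -0.0051 -0.04 0.17 0; 0 -0.0017 -0.0003 -0.0051 -0.03 0.16 0; 0 -0.0016 -0.0003 -0.0051 -0.04 0.17 0.01; 0 -0.0014 -0.0002 -0.0052 -0.03 0.16 0; 0 0 0 0 0 0 0; 0 0 0 0 0 0 0; 0 0 0 0 0 0 0; 0 0 0 0 0 0 0")

```text
time: 38.92
tcp_pos: [0.5886, 0.0895, 0.1482]
eef_rot: [2.986, -0.591, 1.482]
ft_force: [-1.1, -0.7, -2.5]
width: 0.0095
grasp_force: 60.0
```

step_arm(moves="0 0.0015 -0.003 -0.0052 -0.14 0 -0.04; 0 0.0015 -0.0028 -0.0053 -0.14 0 -0.04; 0 0.0016 -0.0027 -0.0054 -0.14 0.01 -0.04; 0 0.0016 -0.0025 -0.0054 -0.14 0 -0.04; 0 0.0016 -0.0024 -0.0055 -0.14 0.01 -0.05; 0 0.0016 -0.0023 -0.0056 -0.15 0 -0.04; 0 0.0017 -0.0021 -0.0056 -0.14 0.01 -0.05; 0 0.0016 -0.0019 -0.0057 -0.15 0 -0.04; 0 0.0021 -0.0023 -0.003 -0.11 -0.04 -0.04; 0 0.002 -0.0022 -0.003 -0.11 -0.04 -0.04; 0 0.002 -0.0021 -0.0031 -0.11 -0.05 -0.04; 0 0.002 -0.002 -0.0031 -0.11 -0.04 -0.04")

```text
time: 40.42
tcp_pos: [0.5447, 0.084, 0.1972]
eef_rot: [2.662, -0.541, 1.567]
ft_force: [1.7, 0.8, 0.5]
width: 0.0097
grasp_force: 60.0
```

step_arm(moves="0 0.0021 -0.002 -0.0032 -0.1 -0.05 -0.05; 0 0.002 -0.0018 -0.0033 -0.11 -0.04 -0.04; 0 0 0 0 0 0 0; 0 0 0 0 0 0 0; 0 0 0 0 0 0 0; 0 0 0 0 0 0 0")

```text
time: 41.18
tcp_pos: [0.5385, 0.0853, 0.2021]
eef_rot: [2.624, -0.52, 1.573]
ft_force: [0.7, -0.2, -1.9]
width: 0.0095
grasp_force: 60.0
```

Run:
```python
from h import *
o=get_obs(); print(o["time"],o["tcp_pos"],o["width"],o["ft_force"],o["qd"].round(3),o["q"].round(2))
intote("pics/c8r.png"); look("pics/c8.png")
a=cv2.imread("pics/c8.png"); b=cv2.imread("pics/c8t.png"); cv2.imwrite("pics/c8all.png",np.hstack([a[:,:400],b]))
```

```text
41.175 [0.53853458 0.08534386 0.20214093] 0.009544661754476129 [ 0.68350958 -0.22336472 -1.9130177 ] [ 0.    -0.001  0.001  0.001  0.    -0.001] [-0.33 -0.29  1.89  0.65  1.22 -0.33]
scene floor z 0.005 n 291
   287 [-0.075, -0.043, 0.027] min [-0.105 -0.073  0.012] max [ 0.018 -0.002  0.04 ]
top floor z 0.0048 n 308
   295 [-0.082, -0.04, 0.028] min [-0.105 -0.075  0.012] max [-0.056 -0.001  0.043]
wrist floor z 0.0024 n 839
   20 [0.101, 0.061, 0.06] min [0.098 0.06  0.057] max [0.103 0.062 0.062]
   634 [-0.07, -0.026, 0.018] min [-0.088 -0.043  0.012] max [-0.055 -0.004  0.023]
   184 [-0.066, -0.07, 0.026] min [-0.077 -0.075  0.017] max [-0.057 -0.064  0.028]
```

View pics/c8all.png

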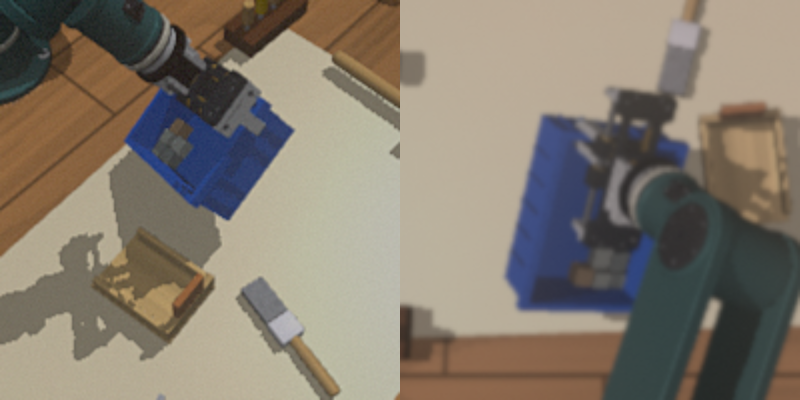

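The picture shows all five blanks packed 3 + 2 in the near-right corner: scene crop (173,145), top crop (600,268). They span x -105..-55, y -75..-2 mm in the tote frame. The tote is still in the gripper, and the tray stands empty and upright.

```bash
python3 -c "
from plant import *
print(close_job())"
```

```text
the job is handed in; nothing more can be done
None
```

I handed the job in at about 42 s, with the empty tray upright and released, all five blanks packed in the tote's corner nearest the carving board, and the tote held tilted and still in the gripper; on the first tilt one blank stayed too far up the wall, so I lowered the tote, drew that blank aside with the closed fingers and tilted again.

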